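Press the glued slat bundle with a wedge

TASK

Clamp the freshly glued slat bundle in the wedge press: lay it in the channel on the base with one end up against the back stop, lay the dark caul along the top of it so the wedge cannot mark the work, and swing the bar shut over them into its catch. Then push the red-ended wedge, thin end first, from the bar's open side between the caul and the shoe under the bar until it is jammed tight, and leave it all standing. Do not disturb the other things on the bench.

Things in the scene. Friction and masses are not known exactly. Their poses are not given: they have to be found in the camera images.
- press: wooden wedge press screwed to the bench; origin: centre of the underside of its base, 170 (x) x 320 (y) x 18 mm; x runs from its open front to the back stop, y to the pivot bolt. Along x at y = 0 a channel 30 mm wide between cleats 14 wide, 6 high, x -42 to 58. Pivot block at y = 130, 46 mm square, bolt to z = 184. Catch post at y = -136, 40 wide, 170 high, its mouth open to -x
- stop_face (a point): middle of the foot of the back stop's front face, on the base top, at press (62, 0, 18) mm. The stop is a wooden block 64 mm wide (y), 20 thick, its top 54 mm above the bench; bundle and caul butt against it
- swing_bar (a joint): rad, the pale wooden bar about the upright pivot bolt at press x = 0, y = 130 mm: 0 = shut, across the press along y, tip in the catch; it grows to 1.95 as the tip swings out to the front (-x). Light friction keeps it where it is left; 1 to 2 N at its middle moves it. Bar 32 mm thick, from 88 to 160 mm above the bench, 282 mm long from the pivot axis
- bar_face (a point): point on the bar's front face (the face to push to shut it), 160 mm from the pivot axis, at half height, 124 mm above the bench
- shoe (a point): middle of the sloping underside of the dark shoe fixed under the bar, 130 mm from the pivot axis; 76 mm above the bench. Shoe 34 mm thick (press x -17 to 17 when shut), 90 mm along the bar; it slopes like the wedge: 79 mm above the bench at its front edge, 73 at its back edge
- slat_bundle: bundle of thin pale birch slats in a red rubber band, solid 20 wide x 118 long x 25 mm high; origin: centre of the underside, its y axis runs along its length, z up
- caul: dark hardwood bar 118 (x, its length) x 20 x 20 mm; origin: centre of the underside, z up
- wedge: pale wood wedge on its flat side, 90 long (x) x 26 mm; origin: centre of the underside, x to the thin end. 21.2 mm thick at the red end, evenly down to 5 mm. Over bundle and caul it goes in 63 mm above the bench, meets the shoe with its middle at press x = -8 to 0 mm, jams within 10 mm more and stays by friction. The bar stands high above: lean the gripper 30 to 45 degrees back from it
- slat_1: loose pale birch slat 20 x 120 x 8 mm, a bystander; origin: centre of the underside
- slat_2: another such slat, a bystander
- sanding_block: brown cork sanding block 56 x 90 x 28 mm, a bystander; origin: centre of the underside
- spring_clamp: black and orange spring clamp 56 x 108 x 22 mm, a bystander; origin: centre of the underside
There are look-alikes about, which are no part of the job. What is shaped like the wedge but blue is not meant.

How it is judged:
By the outcome, as a careful person would: the job done as asked, in the order asked, and still so for the second after the job is handed in, with the robot touching nothing.
It also fails if it takes over 72 s, if anything falls off the work surface, if the arm or the gripper's body presses on something with over 40 N, if the wrist force passes 120 N, or if a joint passes its speed limit or range.

ROBOT

A 7-joint arm with a two-finger parallel gripper is mounted at the origin on the work surface; the furniture and walls round the work are solid. World frame = base frame: x ahead of the robot, y to its left, z up, the work surface at z = 0. Lengths are in m, angles in rad, forces in N, time in s.
With the tool pointing down it reaches from about 0.425 to 0.875 m from the base axis. Payload 4.7 kg.
Tool frame: the origin (TCP) lies on the mounting face of the last link; the fingertips stand 182 mm ahead of it and the grasp point (between the pads) lies ahead of it (ctrl.grip_point_offset is the z of the grasp point in the tool frame, in m); z points along the fingers, y is the line along which they close (so a half turn about z gives the same grasp; the last joint's range is limited). The gripper opens to 87 mm and grips with 3 to 60 N. Pads are 19 mm wide; open, the fingers measure 117 mm over their backs; the gripper's body (75 mm by 190 mm) begins 51 mm behind the grasp point.
Start: joints at [1.269, 0.321, -0.07, 1.45, 0.023, 1.371, -0.057], TCP at [0.202, -0.618, 0.405] pointing down, gripper open.
Joint ranges: [-2.86, 2.86], [-0.3, 2.09], [-1.38, 1.24], [0.06, 2.45], [-1.56, 4.7], [0.09, 2.05], [-2.69, 2.69]. Speed limits (rad/s): [2.57, 2.57, 3.14, 3.14, 3.14, 3.14, 3.14].

INTERFACE

Orientations are given as a rotation vector (axis times angle).
In Python, from bench import ctrl gives the robot as it stands.
- The arm moves only by the shell command python3 -m inch 'ROWS' [FORCE]. ROWS is rows parted by semicolons, their numbers by spaces, 1 to 20 of them, each of 5 numbers: dx, dy, dz in m, then a turn about the tool's z in rad, then the opening from 0.0 (shut) to 1.0 (fully open); each row is the pose to reach, as a shift and turn from the pose commanded when the command began, along the tool's axes at that moment; what a row does not reach only later rows make up. A row lasts 1/10 s, in which the tool goes at most 0.05 m and 0.15 rad, less where a joint would pass 70% of its speed; a pose out of reach is approached as far as the arm can. The fingers move at their own pace and stop on an object; FORCE is the grip in N (left out, the last holds). Time passes only in rows, so rows that do not move let the fingers close. It prints the time, the measured TCP pose, the force, the opening and the grip force at its end.
- ctrl.get_state(): the state, without advancing time (a new reading comes with each control period).
- ctrl.get_image(name): name is "scene" or "top"; returns (picture, depth): 400x640x3 uint8, red, green, blue; 400x640 float32, m along the optical axis (not along the pixel's ray), 0 where there is no reading.
- ctrl.camera_model(name): a dict with "vertical_fov" (degrees; the focal length in pixels is half the picture's height over the tangent of half this angle, whatever the lens; pixels are square), "cx", "cy" (the principal point, pixels), "rvec" (rotation vector, rad) and "tvec" (3), from world to camera coordinates, as OpenCV has them. Camera axes: x right, y down, z forward; pixel columns grow to the right and rows downward; lengths in m; the calibration is good to about 2 mm. A picture is of the moment at which its call begins. camera_model takes no time and is no camera call.
- ctrl.close_job(): hands the job in; it is judged then, once.
The state is a dict: "time": time; "joint_positions": joint angles; "qd": joint speeds; "joint_torque": joint torques, N m; "position": TCP position; "tool_rot": TCP orientation; "ft_force": force on the tool from outside, world axes, zero at the start; "torque": the same for the moment, N m; "grip_width": opening from 0.0 (shut) to 1.0 (fully open); "grip_force": force on a finger pad.
Only numpy, scipy, OpenCV 4.12 (cv2) and the standard library are available. Lean on these libraries where they do the work, as an engineer would, in place of code of your own. Each camera call takes 0.05 s, during which the arm holds its last target. There are 200 camera calls.

## Working session

There is one attempt and no reset: what is moved stays moved. The work goes in short steps, Python scripts to look and compute and a shell command to move; the robot and the scene stay as the last step left them, time stands still between calls to the robot, and variables do not carry over. Pictures are saved under pics/ and viewed, at most 10 in all, crops included, and the job is handed in when it is done.

```bash
ls; mkdir -p pics; cat > h.py <<'E'
import numpy as np, cv2
from bench import ctrl
from scipy.spatial.transform import Rotation as R
def cam(n):
    m=ctrl.camera_model(n); f=200/np.tan(np.radians(m["vertical_fov"])/2)
    return f,m["cx"],m["cy"],R.from_rotvec(m["rvec"]).as_matrix(),np.array(m["tvec"])
def onplane(n,uv,z):
    f,cx,cy,Rm,t=cam(n); uv=np.atleast_2d(np.array(uv,float))
    d=np.c_[(uv[:,0]-cx)/f,(uv[:,1]-cy)/f,np.ones(len(uv))]@Rm; c=-Rm.T@t
    return c+d*((z-c[2])/d[:,2])[:,None]
def cloud(n,D):
    f,cx,cy,Rm,t=cam(n); v,u=np.mgrid[:400,:640]
    P=np.stack([(u-cx)/f*D,(v-cy)/f*D,D],-1)
    return (P-t)@Rm
def proj(n,P):
    f,cx,cy,Rm,t=cam(n); p=np.atleast_2d(P)@Rm.T+t
    return np.c_[f*p[:,0]/p[:,2]+cx,f*p[:,1]/p[:,2]+cy]
E
python3 - <<'E'
from h import *
for n in("scene","top"):
    I,D=ctrl.get_image(n); np.savez("pics/%s0.npz"%n,I=I,D=D)
    cv2.imwrite("pics/%s0.png"%n,I[:,:,::-1]); f,cx,cy,Rm,t=cam(n); print(n,f,cx,cy,-Rm.T@t,Rm[2],ctrl.camera_model(n))
s=ctrl.get_state();print(s); print(ctrl.grip_point_offset); print(R.from_rotvec(s["tool_rot"]).as_matrix())
E
```

```text
pics
scene 405.7508346286071 320.4094964854782 205.1091419440889 [-0.00272265  0.35602554  0.90476884] [ 0.55048355 -0.38555805 -0.7404815 ] {'vertical_fov': 52.478605648387045, 'cx': 320.4094964854782, 'cy': 205.1091419440889, 'rvec': array([ 1.26213788, -2.34435603,  0.91852253]), 'tvec': array([0.27722031, 0.46310896, 0.80873187])}
top 445.90356385446444 316.7422847254226 192.66704674685553 [ 0.4942181  -0.06928742  1.24183577] [ 0.07402866 -0.00554154 -0.99724072] {'vertical_fov': 48.31508998731332, 'cx': 316.7422847254226, 'cy': 192.66704674685553, 'rvec': array([ 2.20263015, -2.17042458,  0.08766357]), 'tvec': array([-0.08467108,  0.58359545,  1.20143893])}
{'time': 0.1, 'joint_positions': array([ 1.26910002,  0.32173227, -0.07011712,  1.4515662 ,  0.02263122,
        1.37078483, -0.05691165]), 'qd': array([-0.0010205 , -0.00135016, -0.00153321, -0.00326761, -0.00129597,
        0.00058579,  0.00061648]), 'joint_torque': array([-5.40095789e-04, -4.92572236e+01, -4.06073313e-01, -3.13399029e+01,
       -6.42127404e-02,  3.94756976e-02,  4.65729556e-05]), 'position': array([ 0.20179697, -0.61768539,  0.40377503]), 'tool_rot': array([-3.10085814e+00, -4.93814803e-01,  5.95912232e-04]), 'ft_force': array([-0.07870429,  0.381714  , -0.26692179]), 'torque': array([-0.03317828,  0.02004159,  0.01064161]), 'grip_force': 0.0, 'grip_width': 0.9992633567353376}
0.1635
[[ 9.50532726e-01  3.10623780e-01 -6.35975170e-04]
 [ 3.10624410e-01 -9.50531419e-01  1.58003603e-03]
 [-1.13717617e-04 -1.69942537e-03 -9.99998550e-01]]
```

View pics/scene0.png

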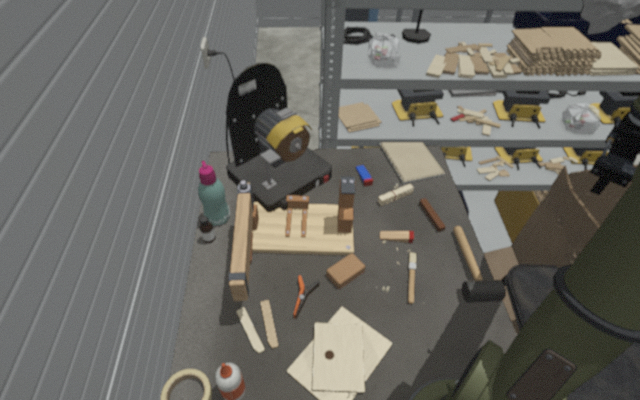

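View pics/top0.png

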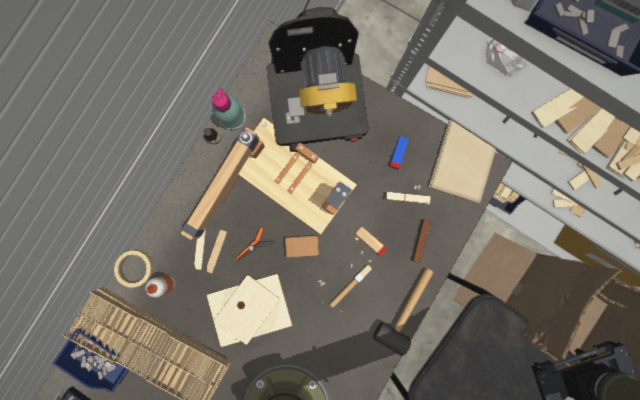

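```bash
python3 - <<'E'
from h import *
I=np.load("pics/top0.npz"); T=I["I"]; D=I["D"]
a=cv2.resize(T[115:275,175:445],None,fx=2.96,fy=2.96,interpolation=cv2.INTER_CUBIC)
cv2.imwrite("pics/c0.png",a[:,:,::-1])
W=cloud("top",D)
for n,(u,v) in dict(bolt=(248,137),catch=(340,190),stop=(306,152),base=(325,222),chan=(296,172),bund=(408,198),caul=(422,240),wed=(368,238),bench=(450,215),bar=(215,190),blk=(302,246)).items(): print(n,W[v,u].round(3))
# height-segmented components for small objs
for n in("top","scene"):
    I=np.load("pics/%s0.npz"%n); W=cloud(n,I["D"]); B=I["I"]; hsv=cv2.cvtColor(B,cv2.COLOR_RGB2HSV)
    m=((W[...,2]>0.004)&(W[...,2]<0.06)&(I["D"]>0)).astype(np.uint8)
    N,L,S,C=cv2.connectedComponentsWithStats(m,connectivity=4)
    for i in range(1,N):
        if 60<S[i,4]<3000:
            P=W[L==i]; x=P[:,:2].astype(np.float32); r=cv2.minAreaRect(x)
            print(n,C[i].round(0),S[i,4],"c",np.round(r[0],3),"sz",np.round(r[1],3),round(r[2],1),"z95",np.percentile(P[:,2],[5,50,95]).round(3),"rgb",np.median(B[L==i],0))
E
```

```text
bolt [0.706 0.093 0.172]
catch [ 0.581 -0.131  0.17 ]
stop [ 0.691 -0.045  0.055]
base [ 0.505 -0.1    0.014]
chan [ 0.641 -0.018  0.021]
bund [ 0.574 -0.326  0.027]
caul [ 0.46  -0.365  0.022]
wed [ 0.463 -0.219  0.012]
bench [ 0.53  -0.449 -0.001]
bar [0.577 0.172 0.16 ]
blk [ 0.439 -0.038  0.031]
top [249.  45.] 714 c [1.    0.118] sz [0.006 0.316] 60.2 z95 [0.007 0.031 0.057] rgb [116. 116. 114.]
top [236. 122.] 181 c [0.782 0.153] sz [0.042 0.073] 40.8 z95 [0.015 0.039 0.058] rgb [ 84. 104.  97.]
top [214. 138.] 106 c [0.733 0.21 ] sz [0.025 0.036] 62.2 z95 [0.006 0.045 0.058] rgb [84.  79.5 74. ]
top [398. 153.] 303 c [ 0.703 -0.301] sz [0.033 0.09 ] 76.3 z95 [0.005 0.014 0.023] rgb [ 60. 105. 208.]
top [408. 197.] 347 c [ 0.576 -0.326] sz [0.121 0.025] 85.4 z95 [0.011 0.025 0.029] rgb [237. 228. 198.]
top [421. 241.] 377 c [ 0.458 -0.366] sz [0.027 0.122] 74.8 z95 [0.007 0.02  0.023] rgb [127.  85.  61.]
top [371. 241.] 321 c [ 0.455 -0.226] sz [0.092 0.028] 49.9 z95 [0.006 0.013 0.022] rgb [226. 192. 144.]
top [255. 244.] 253 c [0.431 0.09 ] sz [0.055 0.111] 49.8 z95 [0.009 0
[... 2060 characters left out ...]
5] sz [0.091 0.028] 48.6 z95 [0.005 0.012 0.02 ] rgb [187. 164. 133.]
scene [411. 277.] 310 c [ 0.328 -0.17 ] sz [0.017 0.153] 46.7 z95 [0.007 0.01  0.013] rgb [175. 155. 121.]
scene [303. 295.] 328 c [0.442 0.103] sz [0.053 0.109] 25.9 z95 [0.007 0.017 0.021] rgb [89. 80. 64.]
scene [269. 324.] 399 c [0.418 0.2  ] sz [0.02  0.121] 71.5 z95 [0.005 0.008 0.011] rgb [188. 172. 144.]
scene [250. 330.] 420 c [0.428 0.245] sz [0.02  0.119] 86.1 z95 [0.006 0.008 0.011] rgb [204. 197. 176.]
scene [235. 393.] 200 c [0.313 0.336] sz [0.049 0.022] 85.3 z95 [0.01  0.037 0.057] rgb [102.5  63.   48. ]
scene [436. 390.] 562 c [ 0.089 -0.022] sz [0.108 0.039] 88.0 z95 [0.01  0.012 0.021] rgb [66. 69. 53.]
```

View pics/c0.png

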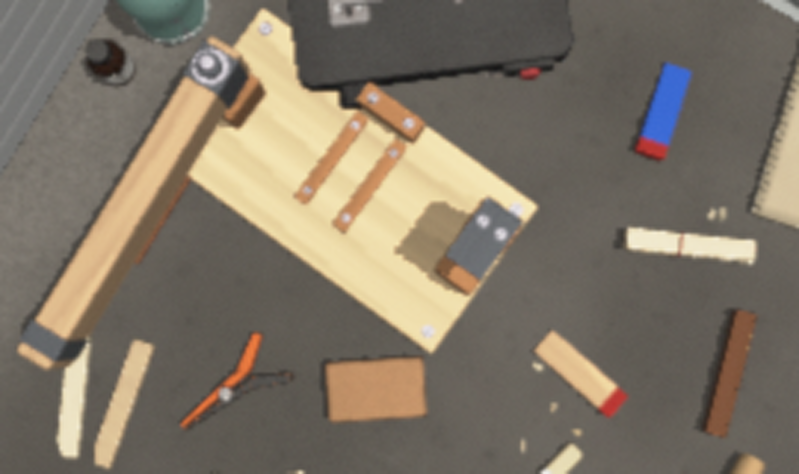

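```bash
python3 -m inch 2>&1 | head -20; python3 - <<'E'
from h import *
for n in("top","scene"):
    I=np.load("pics/%s0.npz"%n); W=cloud(n,I["D"]); B=I["I"]; hsv=cv2.cvtColor(B,cv2.COLOR_RGB2HSV)
    reg=(W[...,0]>.42)&(W[...,0]<.85)&(W[...,1]>-.2)&(W[...,1]<.22)
    z=W[...,2]
    base=reg&(z>.012)&(z<.022)&(hsv[...,2]>110)
    N,L,S,C=cv2.connectedComponentsWithStats(base.astype(np.uint8),connectivity=4)
    i=1+np.argmax(S[1:,4]); P=W[L==i][:,:2].astype(np.float32)
    print(n,"base",cv2.minAreaRect(P),cv2.boxPoints(cv2.minAreaRect(P)).round(3).tolist(),np.median(W[L==i][:,2]))
    # brown: saturated, darker than base
    br=reg&(hsv[...,0]<16)&(hsv[...,1]>105)&(hsv[...,2]<215)
    N,L,S,C=cv2.connectedComponentsWithStats(br.astype(np.uint8),connectivity=8)
    for i in range(1,N):
        if S[i,4]>40:
            P=W[L==i]; r=cv2.minAreaRect(P[:,:2].astype(np.float32)); print("brown",C[i].round(),S[i,4],np.round(r[0],4),np.round(r[1],3),round(r[2],1),np.percentile(P[:,2],[5,50,95]).round(3))
    tall=reg&(z>.145)&(z<.2)
    N,L,S,C=cv2.connectedComponentsWithStats(tall.astype(np.uint8),connectivity=4)
    for i in range(1,N):
        if S[i,4]>40:
            P=W[L==i]; r=cv2.minAreaRect(P[:,:2].astype(np.float32)); print("tall",C[i].round(),S[i,4],np.round(r[0],4),np.round(r[1],3),round(r[2],1),np.percentile(P[:,2],[5,50,95]).round(3),cv2.boxPoints(r).round(3).tolist())
    # end colours
    red=((hsv[...,0]<6)|(hsv[...,0]>174))&(hsv[...,1]>150)&(z<.03)&(z>0.004)
    N,L,S,C=cv2.connectedComponentsWithStats(red.astype(np.uint8),connectivity=8)
    for i in range(1,N):
        if S[i,4]>8: print("red",C[i].round(),S[i,4],W[L==i].mean(0).round(3))
E
```

```text
Traceback (most recent call last):
TypeError: make.<locals>.jog() missing 1 required positional argument: 'text'
top base ((0.6332085132598877, -0.005343779921531677), (0.31912508606910706, 0.1700437366962433), 54.888065338134766) [[0.47200000286102295, -0.08699999749660492], [0.6110000014305115, -0.1850000023841858], [0.7950000166893005, 0.07599999755620956], [0.6549999713897705, 0.17399999499320984]] 0.017974082466793516
brown [343. 106.] 55 [ 0.7921 -0.1376] [0.005 0.032] 8.6 [0.122 0.158 0.185]
brown [314. 109.] 56 [ 0.7814 -0.0648] [0.004 0.032] 5.7 [0.129 0.164 0.185]
brown [257. 149.] 115 [0.6966 0.0855] [0.01  0.045] 59.3 [0.033 0.073 0.083]
brown [306. 152.] 167 [ 0.6122 -0.0661] [0.231 0.051] 13.9 [0.038 0.054 0.058]
brown [285. 170.] 137 [0.6453 0.0121] [0.013 0.083] 55.2 [0.02  0.024 0.028]
brown [301. 176.] 136 [ 0.5802 -0.0353] [0.176 0.057] 3.4 [0.019 0.024 0.029]
brown [229. 189.] 58 [0.5613 0.0426] [0.248 0.081] 77.1 [0.085 0.089 0.093]
brown [329. 208.] 90 [ 0.5418 -0.1081] [0.038 0.015] 55.3 [0.074 0.079 0.082]
brown [254. 240.] 87 [0.4784 0.0373] [0.049 0.21 ] 21.
[... 3838 characters left out ...]
, [0.777999997138977, 0.1379999965429306], [0.8119999766349792, 0.1550000011920929], [0.7929999828338623, 0.19099999964237213]]
tall [347. 185.] 266 [ 0.5652 -0.1258] [0.039 0.063] 54.2 [0.163 0.169 0.172] [[0.527999997138977, -0.12300000339746475], [0.5789999961853027, -0.1599999964237213], [0.6019999980926514, -0.12800000607967377], [0.5509999990463257, -0.09099999815225601]]
tall [242. 226.] 1232 [0.5984 0.1624] [0.035 0.289] 60.1 [0.155 0.16  0.166] [[0.46399998664855957, 0.21899999678134918], [0.7149999737739563, 0.07500000298023224], [0.7319999933242798, 0.10499999672174454], [0.4819999933242798, 0.25]]
red [368. 181.] 21 [ 0.659 -0.286  0.018]
red [411. 236.] 26 [ 0.424 -0.252  0.018]
```

```bash
cat >> h.py <<'E'
PO=np.array([0.6312,-0.005]); A=np.radians(-35.1); PX=np.array([np.cos(A),np.sin(A)]); PY=np.array([-PX[1],PX[0]])
def press(x,y): return PO+x/1000*PX+y/1000*PY
def yaw(Rm): return np.degrees(np.arctan2(Rm[1,0],Rm[0,0]))
def to(p,yw):
    s=ctrl.get_state(); Rm=R.from_rotvec(s["tool_rot"]).as_matrix()
    d=Rm.T@(np.array(p)-s["position"]); t=(yaw(Rm)-yw+180)%360-180
    print("p",np.array(p).round(4),"->",d.round(4),"turn",round(np.radians(t),3),"rows",int(np.ceil(max(np.linalg.norm(d)/.05,abs(np.radians(t))/.15))))
E
python3 -m inch '0.4446 -0.163 0.144 -1.168 1; 0.4446 -0.163 0.144 -1.168 1; 0.4446 -0.163 0.144 -1.168 1; 0.4446 -0.163 0.144 -1.168 1; 0.4446 -0.163 0.144 -1.168 1; 0.4446 -0.163 0.144 -1.168 1; 0.4446 -0.163 0.144 -1.168 1; 0.4446 -0.163 0.144 -1.168 1; 0.4446 -0.163 0.144 -1.168 1; 0.4446 -0.163 0.144 -1.168 1; 0.4446 -0.163 0.144 -1.168 1; 0.4446 -0.163 0.144 -1.168 1' 30
python3 -c "
from h import *
to([.574,-.325,.191],85.0);print(ctrl.get_state()['joint_positions'].round(2))"
```

```text
time: 1.3
position: [0.5745, -0.3233, 0.2596]
tool_rot: [-2.311, -2.125, 0.001]
ft_force: [-0.6, -0.3, 0.0]
grip_width: 1.0
grip_force: 0.0
p [ 0.574 -0.325  0.191] -> [-0.0018 -0.0002  0.0686] turn 0.004 rows 2
[ 0.8   0.48 -0.42  1.58  0.21  1.14  0.24]
```

```bash
python3 -m inch '-0.001 0 0.04 0 1; -0.001 0 0.069 0 1; -0.001 0 0.069 0 1; -0.001 0 0.069 0 0; -0.001 0 0.069 0 0; -0.001 0 0.069 0 0; -0.001 0 0.069 0 0; -0.001 0 0.069 0 0; -0.001 0 0.069 0 0; -0.001 0 0.069 0 0' 30
python3 -c "
from h import *
s=ctrl.get_state(); p=s['position'].copy(); p[2]=.30; to(p,85)
q=press(-4,0); to([*q,.30],144.9)"
```

```text
time: 2.3
position: [0.5738, -0.3258, 0.1919]
tool_rot: [2.316, 2.123, -0.0]
ft_force: [0.1, -0.2, -0.1]
grip_width: 0.451
grip_force: 0.0
p [ 0.5738 -0.3258  0.3   ] -> [-0.      0.     -0.1081] turn 0.0 rows 3
p [ 0.6279 -0.0027  0.3   ] -> [ 0.3266  0.0259 -0.1082] turn -1.045 rows 7
```

```bash
python3 -m inch '0 0 0 0 0; 0 0 0 0 0; 0 0 0 0 0; 0 0 0 0 0; 0 0 0 0 0; 0 0 -0.05 0 0; 0 0 -0.11 0 0; 0 0 -0.11 0 0'
python3 -c "
from h import *
q=press(-6,0); to([*q,.30],144.9)"
```

```text
time: 3.1
position: [0.5758, -0.3263, 0.3089]
tool_rot: [2.308, 2.116, 0.005]
ft_force: [1.2, 0.2, 0.1]
grip_width: 0.216
grip_force: 29.9
p [ 0.6263 -0.0015  0.3   ] -> [0.328  0.022  0.0076] turn -1.045 rows 7
```

```bash
python3 -m inch '0 0 -0.05 0 0; 0.02 0 -0.09 -0.15 0; 0.328 0.022 -0.09 -1.045 0; 0.328 0.022 -0.09 -1.045 0; 0.328 0.022 -0.09 -1.045 0; 0.328 0.022 -0.09 -1.045 0; 0.328 0.022 -0.09 -1.045 0; 0.328 0.022 -0.09 -1.045 0; 0.328 0.022 -0.09 -1.045 0; 0.328 0.022 -0.09 -1.045 0; 0.328 0.022 -0.09 -1.045 0; 0.328 0.022 -0.09 -1.045 0'
python3 - <<'E'
from h import *
q=press(-6,0); to([*q,.23],144.9)
for n in("scene","top"):
    I,D=ctrl.get_image(n); np.savez("pics/%s1.npz"%n,I=I,D=D)
    W=cloud(n,D); hsv=cv2.cvtColor(I,cv2.COLOR_RGB2HSV)
    cv2.imwrite("pics/%s1.png"%n,I[80:340,140:460,::-1].repeat(2,0).repeat(2,1))
E
```

```text
time: 4.3
position: [0.6242, -0.0038, 0.3913]
tool_rot: [-0.954, -2.993, 0.003]
ft_force: [0.3, -0.2, -0.1]
grip_width: 0.213
grip_force: 29.9
p [ 0.6263 -0.0015  0.23  ] -> [-0.0003  0.0033  0.1613] turn -0.004 rows 4
```

View pics/scene1.png

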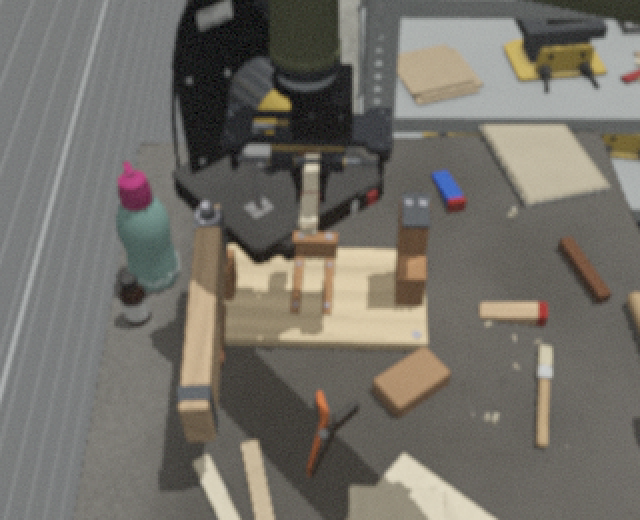

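```bash
python3 -m inch '0 0.0033 0.05 0 0; 0 0.0033 0.10 0 0; 0 0.0033 0.15 0 0; 0 0.0033 0.18 0 0; 0 0.0033 0.18 0 0;-0.004 0.0033 0.18 0 0; -0.006 0.0033 0.18 0 0; -0.008 0.0033 0.18 0 0; -0.010 0.0033 0.18 0 0'
python3 -c "
from h import *
q=press(3,0); to([*q,.209],144.9)"
```

```text
time: 5.3
position: [0.6346, -0.0045, 0.2123]
tool_rot: [0.948, 2.994, -0.0]
ft_force: [-0.4, 0.2, -1.3]
grip_width: 0.22
grip_force: 30.0
p [ 0.6337 -0.0067  0.209 ] -> [-0.0005 -0.0024  0.0033] turn -0.001 rows 1
```

```bash
python3 -m inch '-0.001 -0.002 0.002 0 0; -0.002 -0.002 0.002 0 0; -0.004 -0.002 0.002 0 0; -0.004 -0.002 0.002 0 0'
python3 -c "
from h import *
q=press(3,0); to([*q,.209],144.9)"
```

```text
time: 5.7
position: [0.635, -0.0069, 0.2093]
tool_rot: [-0.945, -2.991, 0.001]
ft_force: [-4.8, 1.4, 3.4]
grip_width: 0.214
grip_force: 30.0
p [ 0.6337 -0.0067  0.209 ] -> [ 0.0012 -0.0007  0.0003] turn 0.001 rows 1
```

```bash
python3 -m inch '0 0 0 0 0.45; 0 0 0 0 0.45; 0 0 0 0 0.45; 0 0 0 0 0.45; 0 0 0 0 0.45; 0 0 -0.05 0 0.6; 0 0 -0.10 0 1; 0 0 -0.15 0 1; 0 0 -0.19 0 1; 0 0 -0.19 0 1' 30
python3 - <<'E'
from h import *
to([.456,-.3645,.27],165.5)
I,D=ctrl.get_image("scene"); W=cloud("scene",D)
P=W.reshape(-1,3); q=(P[:,:2]-PO); px=q@PX*1000; py=q@PY*1000
m=(abs(py)<14)&(px>-90)&(px<58)&(P[:,2]>.034)&(P[:,2]<.055)
r=cv2.minAreaRect(np.c_[px,py][m].astype(np.float32)); print(m.sum(),r,np.median(P[m,2]))
E
```

```text
time: 6.7
position: [0.6378, -0.0071, 0.4071]
tool_rot: [0.944, 2.984, 0.005]
ft_force: [0.9, -0.2, -0.4]
grip_width: 0.816
grip_force: 0.0
p [ 0.456  -0.3645  0.27  ] -> [-0.0555 -0.3978  0.1352] turn -0.36 rows 9
249 ((-1.2429275512695312, -0.4548311233520508), (118.2684326171875, 20.28587532043457), 0.6627151966094971) 0.04216237560383184
```

```bash
python3 - <<'E'
from h import *
for n in("scene","top"):
    I,D=ctrl.get_image(n); W=cloud(n,D); P=W.reshape(-1,3); q=(P[:,:2]-PO); px=q@PX*1000; py=q@PY*1000
    m=(abs(py)<29)&(px>40)&(px<95)&(P[:,2]>.050)&(P[:,2]<.06)
    print(n,"stop",np.percentile(px[m],[1,5,50,95,99]).round(1),np.percentile(py[m],[1,99]).round(1),m.sum())
    m=(abs(py)<14)&(px>-90)&(px<80)&(P[:,2]>.034)&(P[:,2]<.049)
    if m.sum(): print("bundle",np.percentile(px[m],[0,1,50,99,100]).round(1),np.percentile(py[m],[1,50,99]).round(1),m.sum())
    if n=="scene": cv2.imwrite("pics/s2.png",cv2.resize(I[170:270,220:380],None,fx=4,fy=4,interpolation=cv2.INTER_CUBIC)[:,:,::-1])
E
```

```text
scene stop [58.2 58.9 68.8 79.9 81.9] [-28.8  28.4] 114
bundle [-60.  -59.8  -2.   61.7  64.2] [-11.9  -0.6  12. ] 270
top stop [73.1 74.2 80.6 83.2 83.5] [-28.3 -18.2] 8
```

View pics/s2.png

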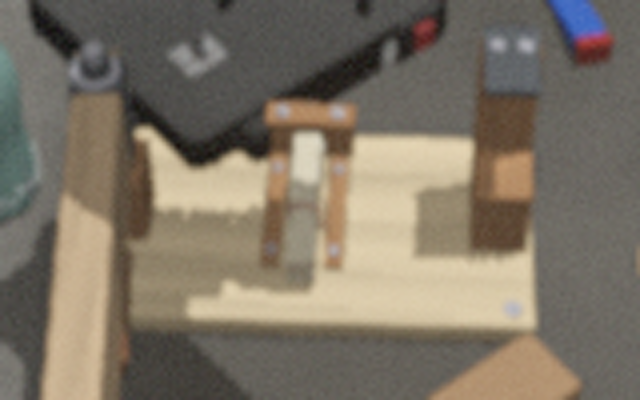

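```bash
python3 -m inch '-0.0555 -0.3978 0 -0.36 1; -0.0555 -0.3978 0 -0.36 1; -0.0555 -0.3978 0 -0.36 1; -0.0555 -0.3978 0 -0.36 1; -0.0555 -0.3978 0 -0.36 1; -0.0555 -0.3978 0 -0.36 1; -0.0555 -0.3978 0.135 -0.36 1; -0.0555 -0.3978 0.135 -0.36 1; -0.0555 -0.3978 0.135 -0.36 1; -0.0555 -0.3978 0.135 -0.36 1; -0.0555 -0.3978 0.135 -0.36 1; -0.0555 -0.3978 0.135 -0.36 1' 30
python3 -c "
from h import *
to([.456,-.3645,.187],165.5)"
```

```text
time: 8.05
position: [0.453, -0.3645, 0.2638]
tool_rot: [-0.396, -3.115, -0.004]
ft_force: [1.3, 0.4, 0.1]
grip_width: 1.001
grip_force: 0.0
p [ 0.456  -0.3645  0.187 ] -> [-0.003   0.0006  0.0768] turn 0.0 rows 2
```

```bash
python3 -m inch '0 0 0.04 0 0.6; 0 0 0.077 0 0.6; 0 0 0.077 0 0.6; 0 0 0.077 0 0.4; 0 0 0.077 0 0; 0 0 0.077 0 0; 0 0 0.077 0 0; 0 0 0.077 0 0; 0 0 0.077 0 0; 0 0 0.077 0 0; 0 0 0.077 0 0; 0 0 0.077 0 0; 0 0 0.077 0 0; 0 0 0.077 0 0'
python3 -c "
from h import *
q=press(-6,0); to([*q,.40],144.9)"
```

```text
time: 9.45
position: [0.4531, -0.3653, 0.188]
tool_rot: [0.396, 3.117, -0.0]
ft_force: [-1.1, 2.2, 4.2]
grip_width: 0.231
grip_force: 30.0
p [ 0.6263 -0.0015  0.4   ] -> [-0.0768  0.3955 -0.2121] turn 0.36 rows 10
```

```bash
python3 -m inch '0 0 -0.05 0 0; 0 0 -0.10 0 0; 0 0 -0.15 0 0; 0 0.05 -0.18 0.1 0; -0.0768 0.3955 -0.212 0.36 0; -0.0768 0.3955 -0.212 0.36 0; -0.0768 0.3955 -0.212 0.36 0; -0.0768 0.3955 -0.212 0.36 0; -0.0768 0.3955 -0.212 0.36 0; -0.0768 0.3955 -0.212 0.36 0; -0.0768 0.3955 -0.212 0.36 0; -0.0768 0.3955 -0.212 0.36 0; -0.0768 0.3955 -0.212 0.36 0; -0.0768 0.3955 -0.212 0.36 0'
python3 -c "
from h import *
q=press(-9,0); to([*q,.2345],144.9)"
```

```text
time: 10.85
position: [0.6261, -0.0026, 0.3989]
tool_rot: [-0.948, -2.994, 0.002]
ft_force: [0.3, -1.5, -0.5]
grip_width: 0.227
grip_force: 30.0
p [6.238e-01 2.000e-04 2.345e-01] -> [0.0034 0.0013 0.1644] turn -0.001 rows 4
```

```bash
python3 -m inch '0.0034 0.001 0.05 0 0; 0.0034 0.001 0.10 0 0; 0.0034 0.001 0.15 0 0; 0.0034 0.001 0.166 0 0; 0.0034 0.001 0.166 0 0; 0 0.001 0.166 0 0; -0.003 0.001 0.166 0 0; -0.005 0.001 0.166 0 0;-0.007 0.001 0.166 0 0'
python3 -c "
from h import *
q=press(0,0.5); to([*q,.231],144.9)"
```

```text
time: 11.75
position: [0.6326, -0.0049, 0.2343]
tool_rot: [-0.948, -2.995, -0.0]
ft_force: [-3.0, 2.0, 2.6]
grip_width: 0.226
grip_force: 30.0
p [ 0.6315 -0.0046  0.231 ] -> [ 0.0011 -0.0004  0.0033] turn -0.001 rows 1
```

```bash
python3 -m inch '-0.001 0 0.001 0 0; -0.002 0 0.002 0 0; -0.002 0 0.002 0 0'
python3 -c "
from h import *
q=press(0,0.5); to([*q,.231],144.9)"
```

```text
time: 12.05
position: [0.6334, -0.0046, 0.2314]
tool_rot: [-0.945, -2.993, -0.001]
ft_force: [-5.2, 1.9, 1.9]
grip_width: 0.229
grip_force: 30.0
p [ 0.6315 -0.0046  0.231 ] -> [ 0.0015 -0.0011  0.0004] turn 0.001 rows 1
```

```bash
python3 -m inch '0.001 0 0.0005 0 0.45; 0.001 0 0.0005 0 0.45; 0.001 0 0.0005 0 0.45; 0.001 0 0.0005 0 0.45; 0.001 0 0.0005 0 0.45; 0 0 -0.05 0 0.45; 0 0 -0.10 0 0.4; 0 0 -0.15 0 0.2; 0 0 -0.17 0 0;0 0 -0.17 0 0;0 0 -0.17 0 0'
python3 - <<'E'
from h import *
I,D=ctrl.get_image("scene"); W=cloud("scene",D); P=W.reshape(-1,3); q=(P[:,:2]-PO); px=q@PX*1000; py=q@PY*1000
for a,b in((.034,.047),(.055,.07)):
    m=(abs(py)<16)&(px>-90)&(px<80)&(P[:,2]>a)&(P[:,2]<b)
    print(np.percentile(px[m],[0,1,99,100]).round(1),np.percentile(py[m],[1,50,99]).round(1),np.percentile(P[m,2],[5,50,95]).round(3),m.sum())
cv2.imwrite("pics/s3.png",cv2.resize(I[150:310,180:380],None,fx=4,fy=3.75,interpolation=cv2.INTER_CUBIC)[:,:,::-1])
print(ctrl.get_state()["joint_positions"].round(2))
E
```

```text
time: 13.15
position: [0.6341, -0.006, 0.4016]
tool_rot: [0.948, 2.995, -0.001]
ft_force: [0.4, 0.1, 0.1]
grip_width: 0.124
grip_force: 0.0
[-61.3 -61.2  62.   62.1] [-14.7  -7.6  14.2] [0.035 0.04  0.047] 53
[-61.2 -59.5  70.   76.8] [-9.7  0.1 10. ] [0.058 0.063 0.066] 260
[ 0.57  0.39 -0.79  1.48  0.28  1.39  0.73]
```

View pics/s3.png

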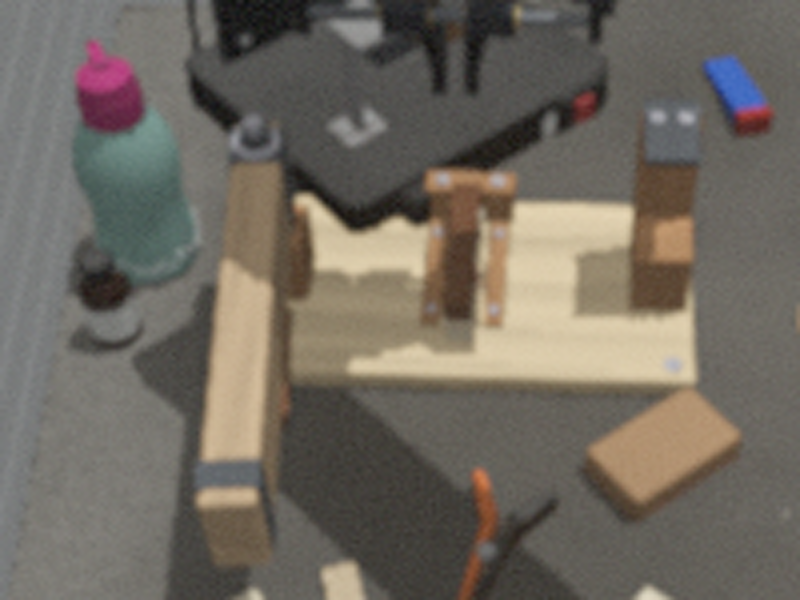

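```bash
python3 - <<'E'
from h import *
for n in("scene","top"):
    I,D=ctrl.get_image(n); P=cloud(n,D).reshape(-1,3); s=P[:,0]*.475+P[:,1]*.88; a=-P[:,0]*.88+P[:,1]*.475
    m=(s>.46)&(a>-.56)&(a<-.25)&(P[:,2]>.07)&(P[:,2]<.6)&(D.ravel()>0)
    if m.sum(): print(n,np.percentile(s[m],[0,2,10,50,98]).round(3),m.sum())
    h,_,_=np.histogram2d(s[m],P[m,2],bins=[np.arange(.46,.8,.04),[.07,.17,.27,.4,.6]]); print(h)
th=1.48
for th in (1.6,1.48,1.2,.9,.6,.3,0):
    d=np.array([-np.sin(th),-np.cos(th)]);nn=np.array([-np.cos(th),np.sin(th)])
    c=np.array([0,130])+160*d+(16+9.5+(12 if th>1.4 else 0))*nn
    q=press(*c); print(th,q.round(4)); to([*q,.29],144.9-np.degrees(th))
E
```

```text
scene [0.526 0.584 0.585 0.589 0.593] 19462
[[    0.     0.     0.     0.]
 [   44.     0.     0.     0.]
 [   20.     0.     0.     0.]
 [ 1823.  2343.  4172. 11060.]
 [    0.     0.     0.     0.]
 [    0.     0.     0.     0.]
 [    0.     0.     0.     0.]
 [    0.     0.     0.     0.]]
top [0.528 0.585 0.586 0.59  0.594] 21036
[[    0.     0.     0.     0.]
 [   39.     0.     0.     0.]
 [   22.     0.     0.     0.]
 [ 1792.  2378.  4409. 12396.]
 [    0.     0.     0.     0.]
 [    0.     0.     0.     0.]
 [    0.     0.     0.     0.]
 [    0.     0.     0.     0.]]
1.6 [0.6002 0.2272]
p [0.6002 0.2272 0.29  ] -> [0.1614 0.1719 0.1098] turn 1.6 rows 11
1.48 [0.5859 0.2136]
p [0.5859 0.2136 0.29  ] -> [0.1653 0.1526 0.1099] turn 1.48 rows 10
1.2 [0.5567 0.1644]
p [0.5567 0.1644 0.29  ] -> [0.1609 0.0955 0.11  ] turn 1.2 rows 8
0.9 [0.5447 0.1175]
p [0.5447 0.1175 0.29  ] -> [0.1437 0.0503 0.11  ] turn 0.9 rows 6
0.6 [0.5472 0.0691]
p [0.5472 0.0691 0.29  ] -> [0.1139 0.0121 0.11  ] turn 0.6 rows 4
0.3 [0.5638 0.0237]
p [0.5638 0.0237 0.29  ] -> [ 0.0742 -0.0156  0.1099] turn 0.3 rows 3
0 [ 0.5931 -0.0149]
p [ 0.5931 -0.0149  0.29  ] -> [ 0.028  -0.0302  0.1098] turn -0.0 rows 3
```

```bash
python3 -m inch '0.165 0.153 0 1.48 0; 0.165 0.153 0 1.48 0; 0.165 0.153 0 1.48 0; 0.165 0.153 0 1.48 0; 0.165 0.153 0 1.48 0; 0.165 0.153 0 1.48 0; 0.165 0.153 0 1.48 0; 0.165 0.153 0 1.48 0; 0.165 0.153 0 1.48 0; 0.165 0.153 0 1.48 0; 0.165 0.153 0 1.48 0; 0.165 0.153 0 1.48 0; 0.165 0.153 0.04 1.48 0;0.165 0.153 0.08 1.48 0;0.165 0.153 0.11 1.48 0;0.165 0.153 0.11 1.48 0'
python3 - <<'E'
from h import *
print(ctrl.get_state()["joint_positions"].round(2))
for th in (1.48,1.3,1.1,.9,.7,.5,.35,.2,.1,0.05,0,-.03):
    d=np.array([-np.sin(th),-np.cos(th)]);nn=np.array([-np.cos(th),np.sin(th)])
    c=np.array([0,130])+160*d+(16+9.5)*nn
    q=press(*c); print(th,end=" "); to([*q,.29],144.9-np.degrees(th))
E
```

```text
time: 14.9
position: [0.5854, 0.2128, 0.2864]
tool_rot: [-2.716, -1.575, 0.015]
ft_force: [-1.7, 0.1, -0.3]
grip_width: 0.009
grip_force: 0.0
[ 0.1   0.42 -0.61  1.64  0.25  1.18 -1.09]
1.48 p [0.58   0.2032 0.29  ] -> [-0.0111  0.     -0.0035] turn 0.002 rows 1
1.3 p [0.5638 0.179  0.29  ] -> [-0.0401 -0.002  -0.0033] turn -0.178 rows 2
1.1 p [0.5512 0.1492 0.29  ] -> [-0.0722  0.0018 -0.0031] turn -0.378 rows 3
0.9 p [0.5447 0.1175 0.29  ] -> [-0.103   0.012  -0.0029] turn -0.578 rows 4
0.7 p [0.5447 0.0852 0.29  ] -> [-0.131   0.0281 -0.0028] turn -0.778 rows 6
0.5 p [0.5512 0.0535 0.29  ] -> [-0.1554  0.0494 -0.0028] turn -0.978 rows 7
0.35 p [0.5601 0.0309 0.29  ] -> [-0.1706  0.0683 -0.0028] turn -1.128 rows 8
0.2 p [0.5722 0.0099 0.29  ] -> [-0.1828  0.0893 -0.0029] turn -1.278 rows 9
0.1 p [ 0.582 -0.003  0.29 ] -> [-0.1891  0.1042 -0.0029] turn -1.378 rows 10
0.05 p [ 0.5874 -0.0091  0.29  ] -> [-0.1917  0.1119 -0.003 ] turn -1.428 rows 10
0 p [ 0.5931 -0.0149  0.29  ] -> [-0.1939  0.1197 -0.003 ] turn -1.478 rows 10
-0.03 p [ 0.5966 -0.0182  0.29  ] -> [-0.195   0.1244 -0.003 ] turn -1.508 rows 11
```

```bash
python3 -m inch '-0.011 0 0 0 0; -0.025 -0.001 0 -0.09 0; -0.04 -0.002 0 -0.178 0; -0.056 0 0 -0.278 0; -0.072 0.002 0 -0.378 0; -0.088 0.007 0 -0.478 0; -0.103 0.012 0 -0.578 0; -0.117 0.02 0 -0.678 0; -0.131 0.028 0 -0.778 0; -0.143 0.039 0 -0.878 0; -0.155 0.049 0 -0.978 0; -0.163 0.059 0 -1.05 0; -0.171 0.068 0 -1.128 0; -0.177 0.079 0 -1.2 0; -0.183 0.089 0 -1.278 0; -0.186 0.097 0 -1.33 0; -0.189 0.104 0 -1.378 0; -0.191 0.108 0 -1.40 0; -0.192 0.112 0 -1.428 0; -0.193 0.116 0 -1.45 0'
python3 - <<'E'
from h import *
for th in (0.03,0,-.03):
    d=np.array([-np.sin(th),-np.cos(th)]);nn=np.array([-np.cos(th),np.sin(th)])
    c=np.array([0,130])+160*d+(16+9.5)*nn
    q=press(*c); print(th,end=" "); to([*q,.287],144.9-np.degrees(th))
I,D=ctrl.get_image("top"); P=cloud("top",D).reshape(-1,3); q=(P[:,:2]-PO); px=q@PX*1000; py=q@PY*1000
cv2.imwrite("pics/t4.png",cv2.resize(I[100:260,180:380],None,fx=3.5,fy=3.5)[:,:,::-1])
E
```

```text
time: 16.9
position: [0.5917, -0.0111, 0.2928]
tool_rot: [0.989, 2.98, -0.0]
ft_force: [-0.2, 1.4, 0.9]
grip_width: 0.001
grip_force: 0.5
0.03 p [ 0.5897 -0.0114  0.287 ] -> [ 0.0014 -0.0015  0.0058] turn 0.002 rows 1
0 p [ 0.5931 -0.0149  0.287 ] -> [-0.0034 -0.0022  0.0058] turn -0.028 rows 1
-0.03 p [ 0.5966 -0.0182  0.287 ] -> [-0.0082 -0.0028  0.0058] turn -0.058 rows 1
```

View pics/t4.png

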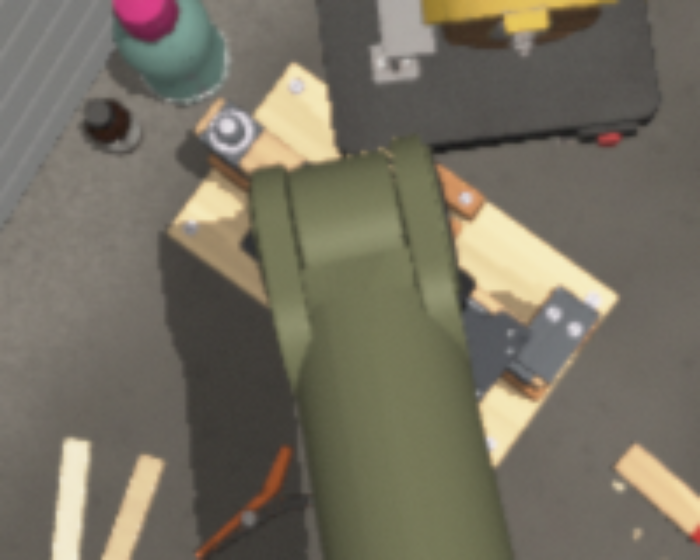

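```bash
python3 -m inch '-0.002 0 0 -0.01 0; -0.004 0 0 -0.02 0; -0.006 0 0 -0.02 0; -0.007 0 0 -0.02 0'
python3 -m inch '-0.001 0 0 0 0; -0.002 0 0 0 0; -0.003 0 0 0 0'
```

```text
time: 17.35
position: [0.5946, -0.0124, 0.2914]
tool_rot: [-0.955, -2.983, 0.001]
ft_force: [-15.6, 5.8, 9.5]
grip_width: 0.003
grip_force: 7.6
time: 17.65
position: [0.5954, -0.0126, 0.2914]
tool_rot: [-0.951, -2.978, 0.002]
ft_force: [-21.5, 7.7, 14.8]
grip_width: 0.004
grip_force: 11.5
```

```bash
python3 -m inch '0.02 0 0 0 0; 0.03 0 -0.04 0 0; 0.03 0 -0.09 0 0.3; 0.03 0 -0.11 0 0.6; 0.03 0 -0.11 0 0.7'
python3 - <<'E'
from h import *
t=R.from_euler('z',0)
to([.4302,-.2520,.25],49.3)
I,D=ctrl.get_image("scene"); P=cloud("scene",D).reshape(-1,3); q=(P[:,:2]-PO); px=q@PX*1000; py=q@PY*1000
m=(P[:,2]>.15)&(P[:,2]<.168)&(abs(px)<60)&(py>-110)&(py<100)
for a in(-100,-60,-20,20,60): 
    k=m&(abs(py-a)<12); print(a,k.sum(),np.percentile(px[k],[2,98]).round(1) if k.sum() else '')
k=(P[:,2]>.166)&(P[:,2]<.175)&(py<-100)&(py>-170)&(abs(px)<90); print("post",np.percentile(px[k],[1,99]),np.percentile(py[k],[1,99]))
cv2.imwrite("pics/s5.png",cv2.resize(I[150:310,200:400],None,fx=3.5,fy=3.5)[:,:,::-1])
E
```

```text
time: 18.15
position: [0.5762, 0.0013, 0.4058]
tool_rot: [0.959, 2.984, 0.002]
ft_force: [-0.3, 0.4, -0.3]
grip_width: 0.193
grip_force: 0.0
p [ 0.4302 -0.252   0.25  ] -> [-0.0279 -0.2914  0.155 ] turn 1.659 rows 12
-100 100 [-19.1  13.5]
-60 103 [-18.8  10.2]
-20 95 [-18.9  13. ]
20 99 [-19.4  10. ]
60 107 [-18.8  13.1]
post [-15.05571263  44.64537489] [-153.71558722 -119.11086294]
```

View pics/s5.png

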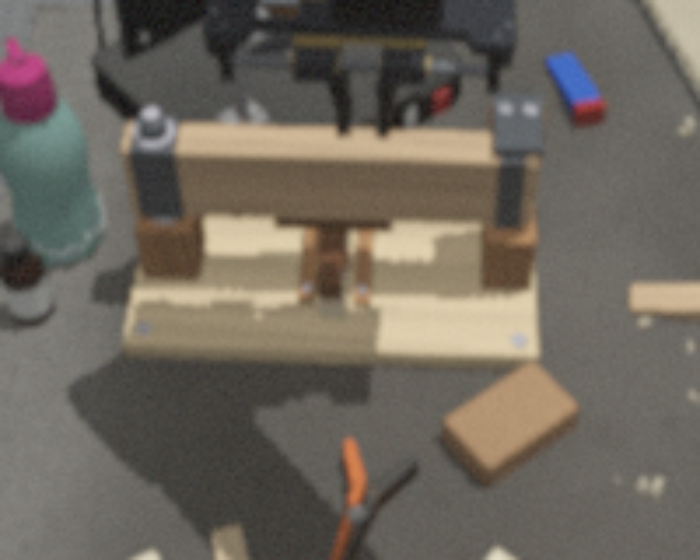

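```bash
python3 -m inch '-0.028 -0.291 0 1.659 0.7; -0.028 -0.291 0 1.659 0.7; -0.028 -0.291 0 1.659 0.7; -0.028 -0.291 0 1.659 0.7; -0.028 -0.291 0 1.659 0.7; -0.028 -0.291 0.155 1.659 0.7; -0.028 -0.291 0.155 1.659 0.7; -0.028 -0.291 0.155 1.659 0.7; -0.028 -0.291 0.155 1.659 0.7; -0.028 -0.291 0.155 1.659 0.7; -0.028 -0.291 0.155 1.659 0.7; -0.028 -0.291 0.155 1.659 0.7; -0.028 -0.291 0.155 1.659 0.7'
python3 - <<'E'
from h import *
to([.4302,-.2520,.1865],49.3);print(ctrl.get_state()["joint_positions"].round(2))
E
```

```text
time: 19.5
position: [0.4278, -0.2519, 0.2457]
tool_rot: [-2.852, -1.314, 0.002]
ft_force: [-0.5, 1.2, -0.3]
grip_width: 0.703
grip_force: 0.0
p [ 0.4302 -0.252   0.1865] -> [0.0015 0.002  0.0592] turn 0.003 rows 2
[ 0.93  0.17 -0.48  1.99  0.09  1.   -0.31]
```

```bash
python3 -m inch '0.001 0.002 0.03 0 0.5; 0.001 0.002 0.059 0 0.5; 0.001 0.002 0.059 0 0.4; 0.001 0.002 0.059 0 0; 0.001 0.002 0.059 0 0; 0.001 0.002 0.059 0 0; 0.001 0.002 0.059 0 0; 0.001 0.002 0.059 0 0; 0.001 0.002 0.059 0 0; 0.001 0.002 0.059 0 0; 0.001 0.002 0.059 0 0; 0.001 0.002 0.059 0 0' 30
python3 - <<'E'
from h import *
q=press(-110,0.5); to([*q,.29],-35.1)
E
```

```text
time: 20.7
position: [0.431, -0.253, 0.1891]
tool_rot: [2.854, 1.309, 0.001]
ft_force: [-1.0, 0.5, 6.7]
grip_width: 0.292
grip_force: 30.0
p [0.5415 0.0587 0.29  ] -> [ 0.3083 -0.1194 -0.1012] turn 1.473 rows 10
```

```bash
python3 -m inch '0 0 -0.05 0 0; 0 0 -0.10 0 0; 0 0 -0.14 0 0; 0.308 -0.119 -0.14 1.473 0; 0.308 -0.119 -0.14 1.473 0; 0.308 -0.119 -0.14 1.473 0; 0.308 -0.119 -0.14 1.473 0; 0.308 -0.119 -0.14 1.473 0; 0.308 -0.119 -0.14 1.473 0; 0.308 -0.119 -0.14 1.473 0; 0.308 -0.119 -0.14 1.473 0; 0.308 -0.119 -0.14 1.473 0; 0.308 -0.119 -0.14 1.473 0; 0.308 -0.119 -0.14 1.473 0; 0.308 -0.119 -0.14 1.473 0'
python3 - <<'E'
from h import *
print(ctrl.get_state()["joint_positions"].round(2))
q=press(-110,0.5); to([*q,.252],-35.1)
q=press(-57,0.5); to([*q,.2525],-35.1)
for n in("top","scene"):
    I,D=ctrl.get_image(n); P=cloud(n,D).reshape(-1,3); q=(P[:,:2]-PO); px=q@PX*1000; py=q@PY*1000
    hsv=cv2.cvtColor(I,cv2.COLOR_RGB2HSV).reshape(-1,3)
    z=ctrl.get_state()["position"][2]-.1891
    m=(abs(py)<25)&(px>-140)&(px<0)&(P[:,2]>z-.005)&(P[:,2]<z+.026)&(hsv[:,2]>120)
    if m.sum()>10: print(n,z,m.sum(),cv2.minAreaRect(np.c_[px,py][m].astype(np.float32)))
    if n=="scene": cv2.imwrite("pics/s6.png",cv2.resize(I[130:290,200:400],None,fx=3.5,fy=3.5)[:,:,::-1])
E
```

```text
time: 22.2
position: [0.5411, 0.0584, 0.3278]
tool_rot: [2.995, -0.948, 0.0]
ft_force: [-0.5, 0.5, -0.8]
grip_width: 0.011
grip_force: 0.0
[ 0.43  0.2  -0.65  1.8   0.13  1.19 -2.45]
p [0.5415 0.0587 0.252 ] -> [ 0.0002 -0.0005  0.0758] turn -0.001 rows 2
p [0.5849 0.0282 0.2525] -> [ 0.0532 -0.0005  0.0753] turn -0.001 rows 2
top 0.1387260852292408 125 ((-7.314385890960693, -0.05449676513671875), (14.317850112915039, 49.13777160644531), 0.05982935056090355)
```

View pics/s6.png

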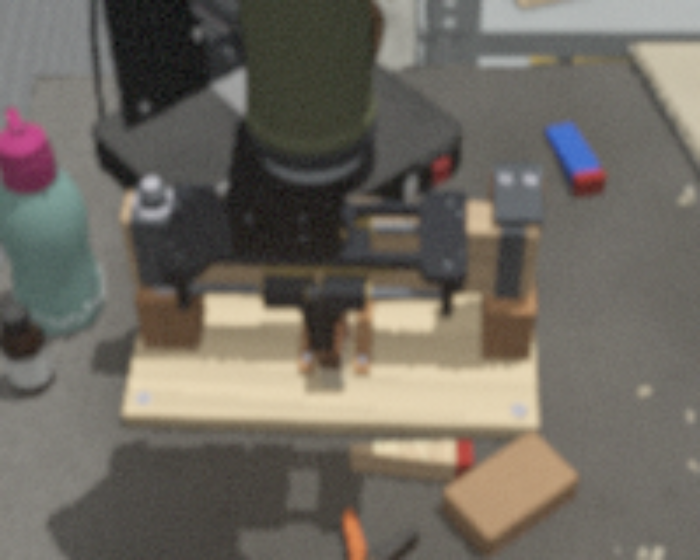

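```bash
python3 - <<'E'
from h import *
for n in("top","scene"):
    I,D=ctrl.get_image(n); W=cloud(n,D); hsv=cv2.cvtColor(I,cv2.COLOR_RGB2HSV)
    m=((W[...,2]>.004)&(W[...,2]<.05)&(W[...,0]>.38)&(W[...,0]<.62)&(W[...,1]>-.15)&(W[...,1]<.12)).astype(np.uint8)
    q=W[...,:2]-PO; m&=~((abs(q@PX)<.092)&(abs(q@PY)<.167))
    N,L,S,C=cv2.connectedComponentsWithStats(m,connectivity=4)
    for i in range(1,N):
        if S[i,4]>30:
            P=W[L==i]; r=cv2.minAreaRect(P[:,:2].astype(np.float32)); print(n,C[i].round(),S[i,4],np.round(r[0],4),np.round(r[1],3),round(r[2],1),np.percentile(P[:,2],[5,50,95]).round(3),np.median(I[L==i],0))
    red=((hsv[...,0]<6)|(hsv[...,0]>174))&(hsv[...,1]>150)&(W[...,2]<.04)&(W[...,2]>.004)&(W[...,0]<.62)&(W[...,0]>.3)
    if red.sum(): print("red",red.sum(),np.median(W[red],0),W[red][:,2].min(),W[red][:,2].max())
    if n=="top": v,u=np.nonzero(m); cv2.imwrite("pics/t7.png",cv2.resize(I[180:280,230:380],None,fx=5,fy=5,interpolation=cv2.INTER_CUBIC)[:,:,::-1])
E
```

```text
top [277. 216.] 36 [0.5205 0.0328] [0.031 0.009] 50.5 [0.016 0.026 0.03 ] [212.5 181.5 137.5]
top [295. 230.] 61 [ 0.4818 -0.0186] [0.022 0.02 ] 56.6 [0.021 0.026 0.03 ] [213.  96.  78.]
top [301. 246.] 683 [ 0.4393 -0.0357] [0.061 0.094] 5.7 [0.022 0.026 0.03 ] [201. 151. 108.]
red 30 [ 0.47923422 -0.02392858  0.02664209] 0.008254011252198983 0.03079079238974468
scene [338. 268.] 1067 [ 0.4712 -0.0204] [0.151 0.096] 18.8 [0.008 0.024 0.028] [182. 150. 116.]
scene [305. 291.] 268 [0.4493 0.0905] [0.052 0.085] 23.6 [0.006 0.017 0.021] [99. 92. 76.]
red 18 [ 0.47455324 -0.02014372  0.02580547] 0.02196224374659668 0.02920259010009341
```

View pics/t7.png

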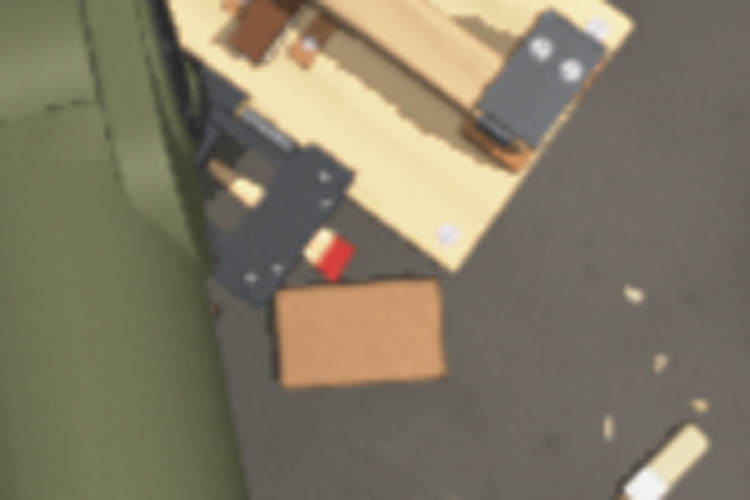

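```bash
python3 - <<'E'
from h import *
to([.45,-.27,.40],-35.1)
E
python3 -m inch '-0.03 0 -0.04 0 0; 0.11 -0.32 -0.07 0 0; 0.11 -0.32 -0.07 0 0; 0.11 -0.32 -0.07 0 0.2; 0.11 0.32 -0.07 0 0.2; 0.11 0.32 -0.07 0 0.2' 
python3 - <<'E'
from h import *
to([.45,-.27,.40],-35.1)
E
```

```text
p [ 0.45 -0.27  0.4 ] -> [ 0.1137  0.3211 -0.0722] turn 0.002 rows 7
time: 23.0
position: [0.6035, 0.0659, 0.3798]
tool_rot: [-2.996, 0.931, 0.014]
ft_force: [0.1, -1.2, 0.3]
grip_width: 0.166
grip_force: 0.0
p [ 0.45 -0.27  0.4 ] -> [ 0.0638  0.3637 -0.0211] turn 0.01 rows 8
```

```bash
python3 -m inch '0.064 0.364 -0.02 0 0.2; 0.064 0.364 -0.02 0 0.2; 0.064 0.364 -0.02 0 0.2; 0.064 0.364 -0.02 0 0.2; 0.064 0.364 -0.02 0 0.2; 0.064 0.364 -0.02 0 0.2; 0.064 0.364 -0.02 0 0.2; 0.064 0.364 -0.02 0 0.2' 
python3 - <<'E'
from h import *
for n in("top","scene"):
    Is=[];Ds=[]
    for _ in range(6):
        I,D=ctrl.get_image(n); Is.append(I.astype(float)); Ds.append(D)
    I=np.mean(Is,0).astype(np.uint8); D=np.median(Ds,0); np.savez("pics/%s8.npz"%n,I=I,D=D)
    W=cloud(n,D); hsv=cv2.cvtColor(I,cv2.COLOR_RGB2HSV); q=W[...,:2]-PO; px=q@PX*1000; py=q@PY*1000; z=W[...,2]*1000
    m=(z>6)&(px<-90)&(px>-150)&(abs(py)<90)&(W[...,0]>.455)
    for i in range(0,1):
        print(n,m.sum(),"z",np.percentile(z[m],[5,50,95]).round(1))
    t=m&(z>19 if n=="top" else z>17)
    for a in range(-70,70,7):
        k=t&(py>=a)&(py<a+7)
        if k.any(): print(a,k.sum(),px[k].min().round(1),px[k].max().round(1),np.median(z[k]).round(1),np.median(hsv[k],0))
E
```

```text
time: 23.8
position: [0.4416, -0.2772, 0.4045]
tool_rot: [2.989, -0.957, -0.0]
ft_force: [-0.4, -0.3, 0.1]
grip_width: 0.203
grip_force: 0.0
top 125 z [23.3 25.9 27.6]
-70 13 -119.4 -107.5 25.6 [ 22.  71. 242.]
-63 12 -119.8 -108.5 26.0 [ 22.  74. 241.]
-56 11 -119.2 -107.8 26.1 [ 21.  75. 238.]
-49 10 -118.0 -108.9 25.6 [ 24.   63.  241.5]
-42 8 -117.5 -109.3 25.8 [ 23.5  67.  241. ]
-35 8 -116.2 -109.6 25.7 [ 23.5  63.5 237.5]
-28 6 -115.1 -110.7 25.7 [ 21.   80.5 233. ]
-21 3 -115.5 -111.7 26.0 [ 19.  84. 205.]
49 1 -119.3 -119.3 621.7 [ 17.  27. 131.]
scene 225 z [ 7.8 24.  26.5]
-70 18 -124.3 -111.6 25.2 [ 18.  66. 204.]
-63 12 -123.5 -112.2 25.0 [ 18.   69.  198.5]
-56 16 -122.8 -112.1 24.8 [ 18.5  65.5 203. ]
-49 15 -122.7 -112.4 24.9 [ 19.  66. 198.]
-42 9 -121.1 -113.1 25.4 [ 20.  66. 192.]
-35 13 -121.6 -112.3 24.5 [ 20.  66. 182.]
-28 12 -120.7 -112.8 25.0 [ 18.  72. 171.]
-21 4 -119.1 -113.5 24.6 [ 18.   66.  148.5]
```

```bash
python3 - <<'E'
from h import *
for n in("top","scene"):
    d=np.load("pics/%s8.npz"%n); I=d["I"]; 
    # rectify onto plane z=.026 in press coords, 0.5 mm/px: col<-py (-130..10), row<-px(-140..-90)
    c=[(-140,-130),(-140,10),(-90,10),(-90,-130)]
    uv=proj(n,[[*press(a,b),.026] for a,b in c]).astype(np.float32)
    dst=np.float32([[0,0],[280,0],[280,100],[0,100]])
    Wp=cv2.warpPerspective(I,cv2.getPerspectiveTransform(uv,dst),(280,100),flags=cv2.INTER_CUBIC)
    hsv=cv2.cvtColor(Wp,cv2.COLOR_RGB2HSV).astype(int)
    b=Wp.astype(int)[...,0]-50*0; bg=np.median(b[:15]); fgv=np.percentile(b,97); m=(b>(bg+fgv)/2)
    N,L,S,C=cv2.connectedComponentsWithStats(m.astype(np.uint8)); print(n,bg,fgv,[(S[i].tolist(),C[i].round()) for i in range(1,N) if S[i,4]>100])
    i=1+np.argmax(S[1:,4]); m=L==i
    red=m&((hsv[...,0]<8)|(hsv[...,0]>172))&(hsv[...,1]>130)
    print("red centroid px,py",(-140+np.nonzero(red)[0].mean()/2).round(1) if red.any() else None,(-130+np.nonzero(red)[1].mean()/2).round(1) if red.any() else None)
    for r in range(0,100,4):
        k=np.nonzero(m[r])[0]
        if len(k)>3: print("px",-140+r/2,"py",-130+k.min()/2,-130+k.max()/2, end=" | ")
    print()
    for cc in range(0,280,16):
        k=np.nonzero(m[:,cc])[0]
        if len(k)>3: print("py",-130+cc/2,"px",-140+k.min()/2,-140+k.max()/2, end=" | ")
    print()
E
```

```text
top 101.0 244.0 [([0, 0, 65, 39, 1466], array([27., 13.])), ([43, 31, 185, 42, 5253], array([119.,  52.]))]
red centroid px,py -114.7 -102.2
px -124.0 py -108.0 -92.0 | px -122.0 py -108.5 -70.0 | px -120.0 py -108.5 -55.0 | px -118.0 py -108.0 -33.5 | px -116.0 py -108.0 -20.0 | px -114.0 py -108.0 -17.5 | px -112.0 py -108.0 -16.5 | px -110.0 py -107.5 -18.0 | px -108.0 py -107.5 -39.5 | px -106.0 py -107.0 -64.5 | px -104.0 py -93.5 -91.0 | 
py -106.0 px -124.5 -105.0 | py -98.0 px -123.5 -105.0 | py -90.0 px -123.5 -104.5 | py -82.0 px -122.5 -105.0 | py -74.0 px -122.0 -106.0 | py -66.0 px -121.5 -106.0 | py -58.0 px -120.5 -107.0 | py -50.0 px -119.0 -107.0 | py -42.0 px -118.5 -108.0 | py -34.0 px -118.0 -108.5 | py -26.0 px -117.0 -109.5 | py -18.0 px -114.5 -110.0 | 
scene 101.0 214.0 [([4, 0, 51, 29, 787], array([26., 10.])), ([45, 25, 180, 45, 5701], array([123.,  47.])), ([32, 93, 248, 7, 1521], array([156.,  96.]))]
red centroid px,py -117.2 -102.8
px -126.0 py -99.0 -74.5 | px -124.0 py -107.0 -57.5 | px -122.0 py -107.5 -40.5 | px -120.0 py -107.5 -25.0 | px -118.0 py -107.5 -19.0 | px -116.0 py -107.5 -18.0 | px -114.0 py -107.5 -18.0 | px -112.0 py -107.5 -19.5 | px -110.0 py -106.5 -29.0 | px -108.0 py -97.5 -49.0 | px -106.0 py -94.0 -87.0 | 
py -106.0 px -124.5 -109.0 | py -98.0 px -126.0 -108.5 | py -90.0 px -127.0 -105.5 | py -82.0 px -126.5 -107.5 | py -74.0 px -125.5 -107.0 | py -66.0 px -125.0 -107.5 | py -58.0 px -124.0 -108.5 | py -50.0 px -122.5 -108.0 | py -42.0 px -122.0 -109.5 | py -34.0 px -121.5 -110.0 | py -26.0 px -120.0 -111.0 | py -18.0 px -116.5 -114.0 |
```

```bash
python3 - <<'E'
from h import *
q=press(-114.5,-62); print(q); to([*q,.30],54.9)
E
```

```text
[0.50187153 0.01011282]
p [0.5019 0.0101 0.3   ] -> [-0.1151 -0.2629  0.1043] turn -1.57 rows 11
```

```bash
python3 -m inch '-0.115 -0.263 0 -1.57 0.26; -0.115 -0.263 0 -1.57 0.26; -0.115 -0.263 0 -1.57 0.26; -0.115 -0.263 0 -1.57 0.26; -0.115 -0.263 0.104 -1.57 0.26; -0.115 -0.263 0.104 -1.57 0.26; -0.115 -0.263 0.104 -1.57 0.26; -0.115 -0.263 0.104 -1.57 0.26; -0.115 -0.263 0.104 -1.57 0.26; -0.115 -0.263 0.104 -1.57 0.26; -0.115 -0.263 0.104 -1.57 0.26; -0.115 -0.263 0.104 -1.57 0.26; -0.115 -0.263 0.104 -1.57 0.26'
python3 - <<'E'
from h import *
q=press(-114.5,-62); to([*q,.190],54.9)
E
```

```text
time: 25.7
position: [0.5021, 0.0095, 0.3003]
tool_rot: [2.79, 1.444, 0.0]
ft_force: [-0.0, -0.5, 0.0]
grip_width: 0.258
grip_force: 0.0
p [0.5019 0.0101 0.19  ] -> [ 0.0004 -0.0005  0.1103] turn -0.003 rows 3
```

```bash
python3 -m inch '0 0 0.05 0 0.26; 0 0 0.085 0 0.26; 0 0 0.10 0 0.26; 0 0 0.11 0 0.26; 0 0 0.11 0 0.1; 0 0 0.11 0 0; 0 0 0.11 0 0; 0 0 0.11 0 0; 0 0 0.06 0 0; 0 0 0.01 0 0; 0 0 0 0 0' 30
python3 - <<'E'
from h import *
to([.50,-.27,.31],54.9); to([.50,-.27,.192],54.9)
E
```

```text
time: 26.8
position: [0.5043, 0.0102, 0.3063]
tool_rot: [2.783, 1.443, 0.013]
ft_force: [-0.5, 0.3, 0.3]
grip_width: 0.155
grip_force: 29.9
p [ 0.5  -0.27  0.31] -> [-0.2315  0.1579 -0.0033] turn -0.001 rows 6
p [ 0.5   -0.27   0.192] -> [-0.232   0.1568  0.1147] turn -0.001 rows 7
```

```bash
python3 -m inch '-0.02 0.014 -0.03 0 0; -0.232 0.157 -0.03 0 0; -0.232 0.157 -0.03 0 0; -0.232 0.157 -0.03 0 0; -0.232 0.157 -0.03 0 0; -0.232 0.157 -0.03 0 0; -0.232 0.157 -0.03 0 0; -0.232 0.157 0.05 0 0; -0.232 0.157 0.09 0 0; -0.232 0.157 0.112 0 0; -0.232 0.157 0.112 0 0'
python3 - <<'E'
from h import *
to([.50,-.27,.192],54.9)
E
```

```text
time: 27.9
position: [0.4964, -0.2699, 0.1852]
tool_rot: [-2.786, -1.446, 0.001]
ft_force: [-0.6, -0.1, -1.2]
grip_width: 0.156
grip_force: 29.9
p [ 0.5   -0.27   0.192] -> [ 0.002   0.003  -0.0068] turn -0.001 rows 1
```

```bash
python3 -m inch '0 0 0 0 1; 0 0 0 0 1; 0 0 0 0 1; 0 0 0 0 1; 0 0 0 0 1; 0 0 -0.016 0 1; 0 0 -0.016 0 1;0 0 -0.016 0 1'
cat > lk.py <<'E'
from h import *
import sys
c=np.array(eval(sys.argv[1]))
for n in("top","scene"):
    I,D=ctrl.get_image(n); W=cloud(n,D); hsv=cv2.cvtColor(I,cv2.COLOR_RGB2HSV)
    m=((W[...,2]>.004)&(W[...,2]<.032)&(np.linalg.norm(W[...,:2]-c,axis=-1)<.09)&(hsv[...,2]>105)).astype(np.uint8)
    N,L,S,C=cv2.connectedComponentsWithStats(m,connectivity=8)
    for i in range(1,N):
        if S[i,4]>25:
            P=W[L==i]; r=cv2.minAreaRect(P[:,:2].astype(np.float32)); print(n,S[i,4],np.round(r[0],4),np.round(r[1],3),round(r[2],1),np.percentile(P[:,2],[5,50,95]).round(3),np.median(I[L==i],0))
    red=((hsv[...,0]<6)|(hsv[...,0]>174))&(hsv[...,1]>150)&(W[...,2]<.04)&(np.linalg.norm(W[...,:2]-c,axis=-1)<.09)
    if red.sum(): print("red",red.sum(),np.median(W[red],0).round(4))
E
python3 lk.py '(.50,-.27)'
```

```text
time: 28.7
position: [0.4972, -0.2709, 0.2054]
tool_rot: [2.787, 1.445, 0.001]
ft_force: [-0.2, -0.4, 0.1]
grip_width: 0.8
grip_force: 0.0
scene 35 [ 0.5119 -0.2422] [0.023 0.01 ] 50.7 [0.007 0.022 0.027] [114.  99.  79.]
```

```bash
python3 -m inch '0 0.015 0.004 0 1; 0 0.03 0.004 0 1; 0 0.036 0.004 0 1; 0 0.042 0.004 0 1; 0 0.05 0.004 0 1; 0 0.058 0.004 0 1; 0 0.062 0.004 0 1;0 0.062 -0.06 0 1;0 0.062 -0.12 0 1; 0 0 -0.15 0 1; 0 -0.06 -0.15 0 1;0 -0.12 -0.15 0 1; 0 -0.12 -0.15 0 1'
python3 lk.py '(.50,-.27)'
```

```text
time: 30.1
position: [0.3973, -0.2002, 0.3547]
tool_rot: [2.788, 1.447, -0.0]
ft_force: [0.1, 0.6, 0.8]
grip_width: 1.003
grip_force: 0.0
top 327 [ 0.5157 -0.2825] [0.09  0.031] 59.3 [0.005 0.013 0.021] [231. 199. 150.]
red 41 [ 0.4916 -0.3155  0.0203]
scene 201 [ 0.5143 -0.2737] [0.073 0.033] 57.1 [0.005 0.01  0.017] [203. 180. 147.]
```

```bash
sed -i 's/>105/>40/' lk.py; python3 lk.py '(.515,-.28)'; python3 - <<'E'
from h import *
for n in("top","scene"):
    I,D=ctrl.get_image(n); W=cloud(n,D); m=(W[...,2]>.0045)&(W[...,2]<.032)&(np.linalg.norm(W[...,:2]-[.514,-.281],axis=-1)<.065)
    P=W[m][:,:2]; U,S,V=np.linalg.svd(P-P.mean(0),full_matrices=False); d=V[0]*np.sign(V[0,0]); e=(P-P.mean(0))@d; f=(P-P.mean(0))@V[1]
    print(n,m.sum(),P.mean(0).round(4),"ang",np.degrees(np.arctan2(d[1],d[0])).round(1),np.percentile(e,[1,99]).round(4),np.percentile(f,[1,99]).round(4),"mid",(P.mean(0)+d*(np.percentile(e,[0,100]).mean())).round(4))
E
```

```text
top 328 [ 0.5127 -0.2839] [0.098 0.033] 62.1 [0.005 0.013 0.021] [231. 199. 150.]
red 42 [ 0.4916 -0.3158  0.0199]
scene 209 [ 0.5143 -0.276 ] [0.076 0.033] 57.9 [0.005 0.011 0.018] [202. 179. 147.]
top 363 [ 0.5141 -0.2824] ang 61.9 [-0.0442  0.0567] [-0.0312  0.0405] mid [ 0.5155 -0.2799]
scene 203 [ 0.5099 -0.2762] ang 55.7 [-0.0322  0.0397] [-0.0174  0.0134] mid [ 0.5125 -0.2724]
```

```bash
python3 - <<'E'
from h import *
to([.498,-.304,.30],57); to([.498,-.304,.1865],57)
E
```

```text
p [ 0.498 -0.304  0.3  ] -> [-0.0265  0.1392  0.0549] turn -0.038 rows 4
p [ 0.498  -0.304   0.1865] -> [-0.0265  0.1391  0.1684] turn -0.038 rows 5
```

```bash
python3 -m inch '-0.0265 0.139 0.05 -0.038 0.6; -0.0265 0.139 0.05 -0.038 0.6; -0.0265 0.139 0.05 -0.038 0.6; -0.0265 0.139 0.08 -0.038 0.6; -0.0265 0.139 0.13 -0.038 0.6; -0.0265 0.139 0.155 -0.038 0.6; -0.0265 0.139 0.168 -0.038 0.5; -0.0265 0.139 0.168 -0.038 0; -0.0265 0.139 0.168 -0.038 0; -0.0265 0.139 0.168 -0.038 0; -0.0265 0.139 0.168 -0.038 0; -0.0265 0.139 0.168 -0.038 0; -0.0265 0.139 0.168 -0.038 0; -0.0265 0.139 0.168 -0.038 0; -0.0265 0.139 0.168 -0.038 0; -0.0265 0.139 0.168 -0.038 0' 50
python3 - <<'E'
from h import *
q=press(-110,0.5); to([*q,.33],-35.1)
E
```

```text
time: 32.0
position: [0.4972, -0.3035, 0.1867]
tool_rot: [2.76, 1.498, 0.0]
ft_force: [0.7, -0.7, 1.5]
grip_width: 0.293
grip_force: 50.0
p [0.5415 0.0587 0.33  ] -> [ 0.3278 -0.16   -0.1435] turn 1.607 rows 11
```

```bash
python3 -m inch '0 0 -0.05 0 0; 0 0 -0.10 0 0; 0 0 -0.15 0 0; 0 0 -0.20 0 0; 0.02 0 -0.225 0.1 0; 0.328 -0.16 -0.225 1.607 0; 0.328 -0.16 -0.225 1.607 0; 0.328 -0.16 -0.225 1.607 0; 0.328 -0.16 -0.225 1.607 0; 0.328 -0.16 -0.225 1.607 0; 0.328 -0.16 -0.225 1.607 0; 0.328 -0.16 -0.225 1.607 0; 0.328 -0.16 -0.225 1.607 0; 0.328 -0.16 -0.225 1.607 0; 0.328 -0.16 -0.225 1.607 0; 0.328 -0.16 -0.225 1.607 0; 0.328 -0.16 -0.225 1.607 0'
python3 - <<'E'
from h import *
print(ctrl.get_state()["joint_positions"].round(2))
q=press(-110,0.5); to([*q,.253],-35.1)
q=press(-57,0.5); to([*q,.253],-35.1)
E
```

```text
time: 33.7
position: [0.5412, 0.0591, 0.4108]
tool_rot: [2.995, -0.946, -0.002]
ft_force: [0.2, 0.0, -1.0]
grip_width: 0.289
grip_force: 50.0
[ 0.51  0.15 -0.73  1.68  0.1   1.35 -2.42]
p [0.5415 0.0587 0.253 ] -> [0.0006 0.     0.1578] turn 0.001 rows 4
p [0.5849 0.0282 0.253 ] -> [0.0536 0.     0.1578] turn 0.001 rows 4
```

```bash
python3 -m inch '0 0 0.05 0 0; 0 0 0.10 0 0; 0 0 0.145 0 0; 0 0 0.158 0 0; 0 0 0.159 0 0; 0 0 0.159 0 0'
python3 - <<'E'
from h import *
s=ctrl.get_state(); print(s["position"])
for n in("scene",):
    I,D=ctrl.get_image(n); P=cloud(n,D).reshape(-1,3); q=(P[:,:2]-PO); px=q@PX*1000; py=q@PY*1000
    for a in range(-90,-25,8):
        k=(px>a)&(px<a+8)&(abs(py)<22)&(P[:,2]>.064)&(P[:,2]<.10)
        if k.any(): print(a,k.sum(),np.percentile(P[k,2]*1000,[5,50,95]).round(1),np.percentile(py[k],[3,50,97]).round(1))
q=press(-57,0.5); to([*q,.251],-35.1)
E
```

```text
time: 34.3
position: [0.5425, 0.0592, 0.254]
tool_rot: [-2.995, 0.945, -0.004]
ft_force: [-0.4, 0.5, -0.1]
grip_width: 0.295
grip_force: 50.0
[0.5424679  0.05919416 0.254025  ]
-90 10 [79.5 82.2 83.1] [-7.3  1.  11.9]
-82 4 [79.9 81.7 82.3] [-4.1  3.2 13. ]
-74 18 [76.7 79.1 80.9] [-8.   2.5 12.8]
-66 9 [75.5 77.  77.3] [-4.3  6.8 11.5]
p [0.5849 0.0282 0.251 ] -> [0.0523 0.0011 0.0037] turn 0.001 rows 2
```

```bash
python3 -m inch '0 0.001 0.002 0 0; 0.015 0.001 0.003 0 0; 0.03 0.001 0.003 0 0; 0.04 0.001 0.003 0 0; 0.046 0.001 0.003 0 0; 0.05 0.001 0.003 0 0; 0.052 0.001 0.003 0 0; 0.052 0.001 0.003 0 0'
python3 - <<'E'
from h import *
q=press(-57,0.5); to([*q,.2497],-35.1)
E
```

```text
time: 35.15
position: [0.5839, 0.0288, 0.2499]
tool_rot: [-2.995, 0.946, 0.001]
ft_force: [-2.3, 1.4, 5.5]
grip_width: 0.289
grip_force: 50.0
p [0.5849 0.0282 0.2497] -> [ 0.0011 -0.      0.0002] turn 0.001 rows 1
```

```bash
python3 -m inch '0 0 0 0 0.5; 0 0 0 0 0.5; 0 0 0 0 0.5; 0 0 0 0 0.5; 0 0 -0.05 0 0.5; -0.02 0 -0.10 0 0.2; -0.02 0 -0.15 0 0; -0.02 0 -0.15 0 0'
python3 - <<'E'
from h import *
I,D=ctrl.get_image("scene"); P=cloud("scene",D).reshape(-1,3); q=(P[:,:2]-PO); px=q@PX*1000; py=q@PY*1000
for a in range(-90,-18,8):
    k=(px>a)&(px<a+8)&(abs(py)<22)&(P[:,2]>.056)&(P[:,2]<.10)
    if k.any(): print(a,k.sum(),np.percentile(P[k,2]*1000,[5,50,95]).round(1),np.percentile(py[k],[3,50,97]).round(1))
q=press(-57,0.5); to([*q,.2497],-35.1); to([.50,-.35,.50],-35.1)
E
```

```text
time: 35.95
position: [0.5684, 0.0412, 0.4065]
tool_rot: [-2.993, 0.944, -0.019]
ft_force: [1.2, 0.0, -0.1]
grip_width: 0.312
grip_force: 0.0
-82 64 [63.4 76.7 85. ] [-12.3  -0.6  11.1]
-74 21 [81.  83.2 85.1] [-10.4   0.9  11.3]
-66 16 [79.4 80.9 82.3] [-10.3   0.4  12.2]
-58 27 [68.4 79.9 81. ] [-13.3  -0.3  10.7]
-50 21 [73.2 78.7 81.1] [-13.1  -2.5   9.1]
-42 17 [75.6 77.  78.9] [-11.4  -1.7  11.1]
-34 22 [73.1 75.9 77.6] [-12.1  -0.2  12. ]
-26 39 [72.8 82.  95.9] [-14.1   1.4  19.7]
p [0.5849 0.0282 0.2497] -> [0.0197 0.001  0.1543] turn 0.001 rows 4
p [ 0.5  -0.35  0.5 ] -> [ 0.1694  0.3583 -0.0963] turn 0.001 rows 9
```

```bash
python3 -m inch '0.17 0.36 -0.1 0 0; 0.17 0.36 -0.1 0 0; 0.17 0.36 -0.1 0 0; 0.17 0.36 -0.1 0 0; 0.17 0.36 -0.1 0 0; 0.17 0.36 -0.1 0 0; 0.17 0.36 -0.1 0 0; 0.17 0.36 -0.1 0 0; 0.17 0.36 -0.1 0 0; 0.25 0.36 -0.15 0 0; 0.3 0.36 -0.2 0 0; 0.3 0.36 -0.25 0 0; 0.3 0.36 -0.3 0 0;0.3 0.36 -0.3 0 0'
python3 - <<'E'
from h import *
s=ctrl.get_state(); print(s["joint_positions"].round(2), R.from_rotvec(s["tool_rot"]).as_matrix()[:,2].round(3))
E
```

```text
time: 37.4
position: [0.5978, -0.4254, 0.658]
tool_rot: [-2.978, 0.945, -0.001]
ft_force: [0.5, -0.3, -0.7]
grip_width: 0.006
grip_force: 0.0
[ 0.66  0.61 -0.22  0.54  0.12  2.   -1.65] [ 0.006  0.016 -1.   ]
```

```bash
python3 -m inch '0 0 -0.05 0 0; 0 0 -0.1 0 0;0 0 -0.1 0 0; 0 0 -0.1 0 0'
python3 - <<'E'
from h import *
s=ctrl.get_state(); print(s["joint_positions"].round(3), R.from_rotvec(s["tool_rot"]).as_matrix()[:,2].round(3))
E
```

```text
time: 37.8
position: [0.5674, -0.4091, 0.7195]
tool_rot: [2.983, -0.962, 0.074]
ft_force: [-0.2, -0.0, 0.4]
grip_width: 0.008
grip_force: 0.0
[ 0.529  0.558  0.172  0.488 -0.114  2.052 -1.578] [ 0.043 -0.02  -0.999]
```

```bash
python3 -m inch '0.05 0 -0.05 0 0; 0.1 0 -0.1 0 0; 0.1 0 -0.15 0 0; 0.1 0 -0.15 0 0; 0.1 0 -0.15 0 0'
python3 - <<'E'
from h import *
s=ctrl.get_state(); print(s["joint_positions"].round(3), R.from_rotvec(s["tool_rot"]).as_matrix()[:,2].round(3))
E
python3 -m inch '0 0 0.05 0 0; 0 0 0.05 0 0' | sed -n 2,3p
python3 - <<'E'
from h import *
s=ctrl.get_state(); print(s["joint_positions"].round(3), R.from_rotvec(s["tool_rot"]).as_matrix()[:,2].round(3))
E
```

```text
time: 38.3
position: [0.5636, -0.4077, 0.7418]
tool_rot: [2.968, -0.957, 0.148]
ft_force: [0.2, 0.3, 1.1]
grip_width: 0.003
grip_force: 0.0
[ 0.531  0.56   0.185  0.437 -0.128  2.053 -1.576] [ 0.084 -0.048 -0.995]
position: [0.569, -0.4119, 0.677]
tool_rot: [2.976, -0.964, 0.107]
[ 0.501  0.481  0.188  0.699 -0.105  1.899 -1.569] [ 0.061 -0.032 -0.998]
```

```bash
cat > st.py <<'E'
from h import *
s=ctrl.get_state(); M=R.from_rotvec(s["tool_rot"]).as_matrix(); print(round(s["time"],2),s["position"].round(3),s["joint_positions"].round(2),"z",M[:,2].round(3),"tilt",np.degrees(np.arccos(-M[2,2])).round(1))
E
python3 -m inch '0 0 -0.15 0 0; 0 0 -0.15 0 0; 0 0 -0.15 0 0' >/dev/null; python3 st.py
python3 -m inch '0.05 0 -0.15 0 0; 0.05 0 -0.15 0 0' >/dev/null; python3 st.py
python3 -m inch '0.05 0 -0.15 0 0; 0.05 0 -0.15 0 0' >/dev/null; python3 st.py
python3 -m inch '0.15 0 -0.1 0 0; 0.15 0 -0.1 0 0' >/dev/null; python3 st.py
```

```text
38.8 [ 0.533 -0.386  0.784] [ 0.52  0.48  0.19  0.46 -0.12  2.05 -1.58] z [ 0.126 -0.08  -0.989] tilt 8.6
39.0 [ 0.513 -0.372  0.815] [ 0.51  0.44  0.2   0.46 -0.12  2.05 -1.58] z [ 0.166 -0.108 -0.98 ] tilt 11.4
39.2 [ 0.493 -0.359  0.841] [ 0.5   0.4   0.22  0.45 -0.12  2.05 -1.58] z [ 0.201 -0.133 -0.97 ] tilt 14.0
39.4 [ 0.511 -0.372  0.847] [ 0.52  0.47  0.24  0.34 -0.16  2.05 -1.58] z [ 0.236 -0.158 -0.959] tilt 16.5
```

```bash

python3 -m inch '0.05 0 -0.15 0 0; 0.05 0 -0.15 0 0; 0.05 0 -0.15 0 0' >/dev/null; python3 st.py
python3 -m inch '0.1 0 -0.15 0 0; 0.1 0 -0.15 0 0; 0.1 0 -0.15 0 0' >/dev/null; python3 st.py
python3 -m inch '0.1 0 -0.15 0 0; 0.1 0 -0.15 0 0; 0.1 0 -0.15 0 0' >/dev/null; python3 st.py
python3 -m inch '0.1 0 -0.15 0 0; 0.1 0 -0.15 0 0; 0.1 0 -0.15 0 0' >/dev/null; python3 st.py
```

```text
39.7 [ 0.475 -0.347  0.883] [ 0.5   0.39  0.25  0.37 -0.15  2.05 -1.58] z [ 0.275 -0.186 -0.943] tilt 19.4
40.0 [ 0.46  -0.336  0.906] [ 0.49  0.37  0.27  0.34 -0.16  2.05 -1.58] z [ 0.311 -0.212 -0.926] tilt 22.1
40.3 [ 0.441 -0.324  0.929] [ 0.49  0.34  0.28  0.32 -0.17  2.05 -1.58] z [ 0.347 -0.238 -0.907] tilt 24.9
40.6 [ 0.421 -0.31   0.952] [ 0.48  0.31  0.31  0.3  -0.18  2.05 -1.58] z [ 0.383 -0.264 -0.886] tilt 27.7
```

```bash

python3 -m inch '0.1 0 -0.15 0 0; 0.1 0 -0.15 0 0' >/dev/null; python3 st.py
python3 -m inch '0.15 0 -0.15 0 0; 0.15 0 -0.15 0 0' >/dev/null; python3 st.py
python3 -m inch '0.15 0 -0.15 0 0; 0.15 0 -0.15 0 0' >/dev/null; python3 st.py
python3 - <<'E'
from h import *
# tilted tool: fingertip point at .182 along z
s=ctrl.get_state(); M=R.from_rotvec(s["tool_rot"]).as_matrix(); print(M.round(3)); tip=s["position"]+.182*M[:,2]
for nm,(x,y,z) in dict(above=(-150,0.5,.30),ready=(-95,0.5,.075)).items():
    t=np.array([*press(x,y),z]); print(nm,(M.T@(t-tip)).round(4),"tcp",(t-.182*M[:,2]).round(3))
E
```

```text
40.8 [ 0.404 -0.298  0.972] [ 0.47  0.3   0.33  0.27 -0.2   2.05 -1.58] z [ 0.415 -0.287 -0.863] tilt 30.3
41.0 [ 0.397 -0.293  0.987] [ 0.48  0.31  0.37  0.22 -0.24  2.05 -1.58] z [ 0.446 -0.31  -0.84 ] tilt 32.9
41.2 [ 0.388 -0.287  1.001] [ 0.48  0.31  0.42  0.17 -0.3   2.05 -1.58] z [ 0.474 -0.331 -0.816] tilt 35.3
[[ 0.659 -0.585  0.474]
 [-0.482 -0.811 -0.331]
 [ 0.578 -0.011 -0.816]]
above [-0.503  -0.3626  0.3254] tcp [0.423 0.142 0.449]
ready [-0.5881 -0.3608  0.5408] tcp [0.468 0.11  0.224]
```

```bash
python3 -m inch '-0.503 -0.363 0.325 0 0; -0.503 -0.363 0.325 0 0; -0.503 -0.363 0.325 0 0; -0.503 -0.363 0.325 0 0; -0.503 -0.363 0.325 0 0; -0.503 -0.363 0.325 0 0; -0.503 -0.363 0.325 0 0; -0.503 -0.363 0.325 0 0; -0.503 -0.363 0.325 0 0; -0.503 -0.363 0.325 0 0; -0.503 -0.363 0.325 0 0; -0.503 -0.363 0.325 0 0; -0.503 -0.363 0.325 0 0; -0.503 -0.363 0.325 0 0; -0.503 -0.363 0.325 0 0; -0.503 -0.363 0.325 0 0'; python3 st.py
cat > td.py <<'E'
from h import *
import sys
s=ctrl.get_state(); M=R.from_rotvec(s["tool_rot"]).as_matrix(); tip=s["position"]+.182*M[:,2]; q=tip[:2]-PO
print("tip press",(q@PX*1000).round(1),(q@PY*1000).round(1),tip[2].round(4),"F",s["ft_force"].round(1))
for a in sys.argv[1:]:
    x,y,z=eval(a); t=np.array([*press(x,y),z]); print(a,(M.T@(t-tip)).round(4))
E
python3 td.py '(-150,.5,.20)' '(-110,.5,.10)' '(-95,.5,.07)'
```

```text
time: 42.8
position: [0.4327, 0.1251, 0.4782]
tool_rot: [2.705, -0.855, 0.855]
ft_force: [1.1, 0.3, 1.4]
grip_width: 0.005
grip_force: 0.0
42.8 [0.433 0.125 0.478] [ 0.29 -0.3  -0.68  1.94  0.36  1.12 -2.69] z [ 0.471 -0.327 -0.819] tilt 35.0
tip press -132.8 -7.1 0.3292 F [1.1 0.3 1.4]
(-150,.5,.20) [-0.0883 -0.0073  0.0959]
(-110,.5,.10) [-0.1129 -0.0069  0.2008]
(-95,.5,.07) [-0.1178 -0.0068  0.2339]
```

```bash
python3 -m inch '-0.02 0 0 -0.15 0; -0.04 0 0 -0.3 0; -0.05 0 0 -2.2 0; -0.05 0 0 -2.2 0; -0.05 0 0 -2.2 0; -0.05 0 0 -2.2 0; -0.05 0 0 -2.2 0; -0.05 0 0 -2.2 0; -0.05 0 0 -2.2 0; -0.05 0 0 -2.2 0; -0.05 0 0 -2.2 0; -0.05 0 0 -2.2 0; -0.05 0 0 -2.2 0; -0.05 0 0 -2.2 0; -0.05 0 0 -2.2 0'; python3 st.py
python3 -m inch '0 0 0 -0.15 0; 0 0 0 -0.3 0; 0 0 0 -0.45 0; 0 0 0 -0.6 0; 0 0 0 -0.75 0; 0 0 0 -0.94 0; 0 0 0 -0.94 0' >/dev/null; python3 st.py
python3 td.py '(-150,.5,.20)' '(-110,.5,.10)' '(-95,.5,.07)'
```

```text
time: 44.3
position: [0.4001, 0.1465, 0.4512]
tool_rot: [1.776, 1.808, 0.134]
ft_force: [-0.0, -0.0, -0.6]
grip_width: 0.008
grip_force: 0.0
44.3 [0.4   0.146 0.451] [-0.29 -0.28 -0.3   2.03  0.52  1.19 -0.72] z [ 0.472 -0.329 -0.818] tilt 35.1
45.0 [0.4   0.147 0.451] [-0.41 -0.28 -0.2   2.03  0.55  1.21  0.19] z [ 0.472 -0.328 -0.818] tilt 35.1
tip press -171.6 -8.4 0.3023 F [ 0.4 -0.  -0.9]
(-150,.5,.20) [0.0412 0.0086 0.0962]
(-110,.5,.10) [0.0659 0.0083 0.201 ]
(-95,.5,.07) [0.0709 0.0082 0.2341]
```

```bash
python3 -m inch '0.041 0.0085 0.096 0 0; 0.041 0.0085 0.096 0 0; 0.041 0.0085 0.096 0 0; 0.066 0.008 0.2 0 0; 0.066 0.008 0.2 0 0; 0.07 0.008 0.225 0 0; 0.071 0.008 0.234 0 0; 0.071 0.008 0.234 0 0; 0.071 0.008 0.234 0 0' >/dev/null; python3 st.py
python3 td.py '(-95,.5,.07)' '(-85,.5,.07)' '(-65,.5,.07)' '(-55,.5,.07)' '(-45,.5,.07)'
```

```text
45.9 [0.469 0.112 0.222] [-0.33  0.08 -0.16  2.22  0.88  0.74 -0.18] z [ 0.474 -0.325 -0.818] tilt 35.1
tip press -94.8 3.7 0.0732 F [0.2 0.5 0.9]
(-95,.5,.07) [ 0.0019 -0.0033  0.0025]
(-85,.5,.07) [-0.0062 -0.0032  0.0082]
(-65,.5,.07) [-0.0226 -0.0031  0.0197]
(-55,.5,.07) [-0.0308 -0.0031  0.0255]
(-45,.5,.07) [-0.039  -0.003   0.0312]
```

```bash
python3 -m inch '0.002 -0.003 0.0025 0 0; -0.006 -0.003 0.008 0 0; -0.011 -0.003 0.011 0 0; -0.015 -0.003 0.014 0 0; -0.019 -0.003 0.017 0 0; -0.023 -0.003 0.02 0 0; -0.023 -0.003 0.02 0 0' >/dev/null
python3 td.py '(-60,.5,.07)' '(-55,.5,.07)' '(-50,.5,.07)' '(-45,.5,.07)'; python3 - <<'E'
from h import *
I,D=ctrl.get_image("top"); W=cloud("top",D); hsv=cv2.cvtColor(I,cv2.COLOR_RGB2HSV); q=W[...,:2]-PO; px=q@PX*1000; py=q@PY*1000
red=((hsv[...,0]<6)|(hsv[...,0]>174))&(hsv[...,1]>130)&(abs(py)<30)&(px>-110)&(px<-15)
print(red.sum(), np.percentile(px[red],[5,50,95]) if red.any() else '', np.median(py[red]) if red.any() else '', np.median(W[red][:,2]) if red.any() else '')
E
```

```text
tip press -63.9 -1.4 0.0676 F [-0.4  0.1  0.1]
(-60,.5,.07) [-0.0045  0.002   0.0002]
(-55,.5,.07) [-0.0086  0.002   0.0031]
(-50,.5,.07) [-0.0127  0.002   0.006 ]
(-45,.5,.07) [-0.0168  0.0021  0.0088]
51 [-53.5599327  -47.76373555 -42.13531796] -0.43472373782451085 0.08395289708881597
```

```bash
python3 -m inch '-0.0045 0.001 0 0 0; -0.0065 0.001 0.0015 0 0; -0.0086 0.001 0.003 0 0; -0.0086 0.001 0.003 0 0' >/dev/null
python3 td.py '(-55,.5,.071)' '(-53,.5,.071)' '(-50,.5,.071)' '(-47,.5,.071)' '(-44,.5,.071)' '(-40,.5,.071)'
```

```text
tip press -56.6 0.3 0.07 F [-6.1  2.7  4.7]
(-55,.5,.071) [-0.0018  0.0003  0.0001]
(-53,.5,.071) [-0.0035  0.0003  0.0012]
(-50,.5,.071) [-0.0059  0.0003  0.003 ]
(-47,.5,.071) [-0.0084  0.0003  0.0047]
(-44,.5,.071) [-0.0109  0.0003  0.0064]
(-40,.5,.071) [-0.0141  0.0004  0.0087]
```

```bash
python3 -m inch '-0.002 0 0.0005 0 0; -0.004 0 0.002 0 0; -0.006 0 0.003 0 0; -0.006 0 0.003 0 0' >/dev/null; python3 td.py
python3 -m inch '-0.002 0 0.0015 0 0; -0.003 0 0.002 0 0; -0.003 0 0.002 0 0' >/dev/null; python3 td.py '(-48,.5,.071)'
```

```text
tip press -55.0 0.9 0.0698 F [-29.8  11.9  20.4]
tip press -54.4 1.2 0.0696 F [-48.3  17.4  32.9]
(-48,.5,.071) [-0.0061 -0.0007  0.0025]
```

```bash
python3 -m inch '0.004 0 -0.003 0 0; 0.012 0 -0.008 0 0; 0.04 0 -0.03 0 0; 0.06 0 -0.06 0 0; 0.06 0 -0.09 0 0;0.06 0 -0.09 0 0' >/dev/null; python3 td.py '(-75,.5,.074)'
cat > rd.py <<'E'
from h import *
for n in("top","scene"):
    d=[ctrl.get_image(n) for _ in range(3)]; I=np.mean([a[0] for a in d],0).astype(np.uint8); D=np.median([a[1] for a in d],0)
    W=cloud(n,D); hsv=cv2.cvtColor(I,cv2.COLOR_RGB2HSV); q=W[...,:2]-PO; px=q@PX*1000; py=q@PY*1000; z=W[...,2]*1000
    red=((hsv[...,0]<6)|(hsv[...,0]>174))&(hsv[...,1]>130)&(abs(py)<30)&(px>-110)&(px<-10)
    print(n,"red",red.sum(),np.percentile(px[red],[2,50,98]).round(1) if red.any() else '',np.percentile(py[red],[2,98]).round(1) if red.any() else '',np.percentile(z[red],[5,95]).round(1) if red.any() else '')
    for lo,hi,nm in((56,68,"caul"),(68,90,"wedge")):
        k=(abs(py)<12)&(px>-80)&(px<-18)&(z>lo)&(z<hi)
        if k.any(): print(nm,k.sum(),px[k].min().round(1),px[k].max().round(1),np.percentile(z[k],[5,50,95]).round(1))
    k=(z>150)&(z<168)&(abs(px)<40)&(py>-100)&(py<100)
    if k.any(): print("bar px",np.percentile(px[k],[2,98]).round(1))
    k=(abs(py)<20)&(px>22)&(px<58)&(z>40)&(z<80)
    if k.any(): print("behind",k.sum(),np.percentile(z[k],[5,50,95]).round(1),np.percentile(px[k],[2,98]).round(1))
E
python3 rd.py
```

```text
tip press -147.3 2.9 0.1136 F [0.1 1.  1.3]
(-75,.5,.074) [-0.0363 -0.0028  0.074 ]
top red 52 [-46.9 -40.9 -34.9] [-11.4  13.8] [68.2 86.8]
caul 24 -54.3 -26.0 [60.7 63.9 66.8]
wedge 105 -46.9 -18.2 [77.9 82.5 86.2]
bar px [-14.  17.]
behind 109 [61.5 69.1 72.1] [25.9 57.1]
scene red 0   
bar px [-18.3  11.9]
```

```bash
python3 -m inch '-0.036 -0.003 0.074 0 0; -0.036 -0.003 0.074 0 0; -0.036 -0.003 0.074 0 0;-0.036 -0.003 0.074 0 0' >/dev/null; python3 td.py '(-58,.5,.073)' '(-54,.5,.073)' '(-48,.5,.073)' '(-42,.5,.073)'
```

```text
tip press -74.2 -4.4 0.069 F [0.  0.6 0.2]
(-58,.5,.073) [-0.0155  0.0051  0.006 ]
(-54,.5,.073) [-0.0188  0.0051  0.0083]
(-48,.5,.073) [-0.0238  0.0051  0.0117]
(-42,.5,.073) [-0.0287  0.0052  0.0151]
```

```bash
python3 -m inch '-0.006 0.003 -0.001 0 0; -0.012 0.004 0.002 0 0; -0.0165 0.004 0.005 0 0; -0.0195 0.004 0.007 0 0; -0.022 0.004 0.009 0 0; -0.024 0.004 0.0105 0 0; -0.026 0.004 0.012 0 0; -0.026 0.004 0.012 0 0' >/dev/null; python3 td.py '(-46,.5,.075)'
```

```text
tip press -54.4 2.7 0.0741 F [-40.6  16.7  26.4]
(-46,.5,.075) [-0.0075 -0.0021  0.004 ]
```

```bash
python3 -m inch '-0.0015 -0.001 0.001 0 0; -0.003 -0.001 0.002 0 0; -0.0045 -0.001 0.003 0 0; -0.0045 -0.001 0.003 0 0' >/dev/null; python3 td.py
python3 -m inch '0.006 0 -0.004 0 0; 0.014 0 -0.01 0 0; 0.05 0 -0.03 0 0; 0.07 0 -0.06 0 0; 0.08 0 -0.11 0 0;0.08 0 -0.16 0 0;0.08 0 -0.16 0 0' | head -1; python3 rd.py
```

```text
tip press -54.1 4.1 0.071 F [-46.5  25.5  21.5]
time: 50.95
top red 51 [-47.  -41.  -34.9] [-10.9  13.6] [69.  86.2]
caul 25 -54.3 -29.6 [60.4 64.1 66.6]
wedge 103 -46.7 -18.1 [78.  82.4 85.5]
bar px [-13.9  16.9]
behind 111 [61.6 68.5 72.8] [25.9 57.2]
scene red 0   
bar px [-18.4  11.7]
```

```bash
python3 -c "
from h import *
print(ctrl.get_state()['ft_force'].round(1)); print(ctrl.close_job())"
```

```text
[-0.6  0.3 -0.1]
the job is handed in; nothing more can be done
None
```

The job is handed in: the bundle is against the stop with the caul on top, the bar is shut in its catch, and the wedge did not move under a second push of about 50 N. On the way I dropped the wedge once, probably by clipping the catch post, and set it back on what I judged its flat side. The sanding block measured unmoved after the drop; I did not re-check the slats or the clamp at the end.

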